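# Kit the relays and click the batch counter

### The job

Kit every relay lying on the bench: for each, lift one tray off the top of the nested stack without dragging the next one up, set it down squarely inside a free outlined bay of the kitting board and put the relay in it, one relay to a tray. Leave the trays you do not need nested where they are and the things lying about alone. When all relays are kitted, and not before, turn the clicking dial of the batch counter to three clicks clockwise past its red home mark for every kitted tray (six clicks past the mark for two trays, nine for three), and let go.

Things in the scene. Friction and masses are not known exactly. Their poses are not given: they have to be found in the camera images.
- tray_1: open sheet-metal tray, 104 (own x) x 62 (own y) mm over the rim, 26 mm high, 90 g; origin: centre of underside, z up. Rim: upright band, outside at z 18 to 26 mm; grip it across the 62 mm. Top of the nested stack of four at the start (underside 45 mm up). Nested trays lie 15 mm apart with 2 mm play, so fingers reaching 15 mm below the top rim pinch the next tray too.
- tray_2: same tray as tray_1, second from the top (underside 30 mm up at the start). Inside of every tray: floor 3 mm thick, 88 x 46 mm, 2 mm walls flaring to 100 x 58 mm at the rim; four 8 x 8 mm lugs at x = +-38, y = +-18 mm reach up to z = 15 mm and carry the tray above.
- tray_3: Same as tray_1; third from the top, underside at 15 mm. Needed only when there are three relays.
- tray_4: Same as tray_1; lowest tray of the stack, standing on the bench. Never needed.
- relay_a: beige plug-in relay with a black end, 41 (own x; solid from x = -20 to 14) x 21 (own y) x 28 mm high, 36 g, origin: centre of underside; stands on the bench. Two or three of relay_a, _b, _c are there. Fits in a tray crosswise (its x along the tray's y) or lengthwise, on the floor between the lugs.
- relay_b: beige plug-in relay with a black end, 41 (own x; solid from x = -20 to 14) x 21 (own y) x 28 mm high, 36 g, origin: centre of underside; stands on the bench. Two or three of relay_a, _b, _c are there. Fits in a tray crosswise (its x along the tray's y) or lengthwise, on the floor between the lugs.
- relay_c: beige plug-in relay with a black end, 41 (own x; solid from x = -20 to 14) x 21 (own y) x 28 mm high, 36 g, origin: centre of underside; stands on the bench. Two or three of relay_a, _b, _c are there. Fits in a tray crosswise (its x along the tray's y) or lengthwise, on the floor between the lugs.
- board: fixed grey kitting board lying on the bench, 145 (x) x 325 (y) x 6 mm, with three bays outlined in white side by side along its y. Origin: centre of its underside; its top is 6 mm up. It bridges a seam at y = 0.32 m, left of which the bench is 2 mm higher. A bay's long side runs along the board's x.
- bay_1 (a point): centre of a bay, on the board's top surface. The white outline measures 124 mm along the board's x and 84 mm along its y; a tray goes in with its long side along the board's x. Bays lie 105 mm apart; any bay may be used.
- bay_2 (a point): centre of a bay, on the board's top surface. The white outline measures 124 mm along the board's x and 84 mm along its y; a tray goes in with its long side along the board's x. Bays lie 105 mm apart; any bay may be used.
- bay_3 (a point): centre of a bay, on the board's top surface. The white outline measures 124 mm along the board's x and 84 mm along its y; a tray goes in with its long side along the board's x. Bays lie 105 mm apart; any bay may be used.
- counter: batch counter: fixed grey box 110 x 110 x 40 mm with a black dial on top. Origin: centre of its underside. The red home mark lies on the -x side of the dial, white marks every 24 degrees, one a click.
- dial (a joint): angle of the dial, rad; 0 = pointer at the red home mark, growing clockwise seen from above. It has a click-stop every 24 degrees (0.4189 rad) and snaps into the nearest when let go; each click takes about 0.05 N m. Starts at 0, 1 or 2 clicks before home (0 to -0.84). Travel from -3 to +11 clicks.
- dial_grip (a point): on the dial's axis, at the height to grip: 68 mm above the bench. The grip is an upright bar 48 mm long (along the pointer), 14 mm wide and 30 mm tall (from 50 to 80 mm above the bench) on a disc of 52 mm diameter.
- dial_pointer (a point): pointer end of the dial's grip bar, white line on its top (80 mm above the bench), 24 mm from the axis; the line from dial_grip to it is the pointer's direction.
- tape_red: red tape roll, 68 mm across, 18 mm high: leave alone. Origin: centre of underside.
- terminal: blue terminal block lying flat, 42 x 40 x 8 mm: leave alone. Origin: centre of underside.
Not all that is in view belongs to the job. What is shaped like the relay_b but purple is not meant. Leave any green look-alike of the relay_c alone.

How it is judged:
By the outcome, as a careful person would: the job done as asked, in the order asked, and still so for the second after the job is handed in, with the robot touching nothing.
Of relay_a, relay_b, relay_c only 2 to 3 are there at a start; the rules pass over those that are not, and their reading is None.
At some moment in a run one of relay_a, relay_b, relay_c may be knocked a few centimetres aside while the robot is not near it.
It also fails if it takes over 210 s, if anything falls off the work surface, if the arm or the gripper's body presses on something with over 40 N, if the wrist force passes 120 N, or if a joint passes its speed limit or range.

### The arm

A 7-joint arm with a two-finger parallel gripper is mounted at the origin on the work surface; the furniture and walls round the work are solid. World frame = base frame: x ahead of the robot, y to its left, z up, the work surface at z = 0. Lengths are in m, angles in rad, forces in N, time in s.
With the tool pointing down it reaches from about 0.425 to 0.875 m from the base axis. Payload 4.7 kg.
Tool frame: the origin (TCP) lies at the very end of the fingers, on their centre line; the grasp point (between the pads) lies 19 mm behind it; z points along the fingers, y is the line along which they close (so a half turn about z gives the same grasp; the last joint's range is limited). The gripper opens to 87 mm and grips with 3 to 60 N. Pads are 19 mm wide; open, the fingers measure 117 mm over their backs; the gripper's body (75 mm by 190 mm) begins 51 mm behind the grasp point.
Start: joints at [1.16, 0.321, -0.07, 1.45, 0.023, 1.371, -0.057], TCP at [0.268, -0.592, 0.223] pointing down, gripper open.
Joint ranges: [-2.86, 2.86], [-0.3, 2.09], [-1.38, 1.24], [0.06, 2.45], [-1.56, 4.7], [0.09, 2.05], [-2.69, 2.69]. Speed limits (rad/s): [2.57, 2.57, 3.14, 3.14, 3.14, 3.14, 3.14].

### API

Orientations are given as a rotation vector (axis times angle).
In Python, from bench import ctrl gives the robot as it stands.
- The arm moves only by the shell command python3 -m jog 'ROWS' [FORCE]. ROWS is JSON, a list that holds one entry, the list of rows, each a list of 7 numbers: the shift along the tool's x, y, z in mm, then the turn, a rotation vector about the tool's x, y, z in degrees, then the finger opening in mm, from 0 to 87. A call has 1 to 10 rows; each row is the pose to reach, as a shift and turn from the pose commanded when the call began, along the tool's axes at that moment; what a row does not reach only later rows make up. A row lasts 1/10 s, in which the tool goes at most 50 mm and 8.59 degrees, less where a joint would pass 70% of its speed; a pose out of reach is approached as far as the arm can. A call with a gripper value outside its range is refused whole. The fingers move at their own pace and stop on an object; FORCE is the grip in N (left out, the last holds). Time passes only in rows, so rows that repeat a pose let the fingers close. It gives the time, the measured TCP pose, the force, the opening and the grip force at its end, in the units of the state.
- ctrl.get_state(): the state, without advancing time (a new reading comes with each control period).
- ctrl.get_image(name): name is "scene" or "top" or "wrist"; returns a dict with "image" (420x560x3 uint8, red, green, blue), "depth" (420x560 float32, m along the optical axis (not along the pixel's ray), 0 where there is no reading), "fov_y" (degrees; the focal length in pixels is half the picture's height over the tangent of half this angle, whatever the lens; pixels are square), "cx", "cy" (the principal point, pixels), "k1" (the pictures are not rectified: a ray, as slopes to the right and down, at radius r is drawn at 1 + k1 r^2 times it, then the intrinsics apply), "rvec" (rotation vector, rad) and "tvec" (3), from world to camera coordinates, as OpenCV has them. Camera axes: x right, y down, z forward; pixel columns grow to the right and rows downward; lengths in m; the calibration is good to about 2 mm. A picture is of the moment at which its call begins.
- ctrl.close_job(): hands the job in; it is judged then, once.
The state is a dict: "time": time; "joint_positions": joint angles; "qd": joint speeds; "joint_torque": joint torques, N m; "position": TCP position; "tool_rot": TCP orientation; "ft_force": force on the tool from outside, world axes, zero at the start; "torque": the same for the moment, N m; "grip_width": opening from 0.0 (shut) to 1.0 (fully open); "grip_force": force on a finger pad.
Only numpy, scipy, OpenCV 4.12 (cv2) and the standard library are available. Lean on these libraries where they do the work, as an engineer would, in place of code of your own. Each camera call takes 0.05 s, during which the arm holds its last target. There are 200 camera calls.

## Working session

There is one attempt and no reset: what is moved stays moved. The work goes in short steps, Python scripts to look and compute and a shell command to move; the robot and the scene stay as the last step left them, time stands still between calls to the robot, and variables do not carry over. Pictures are saved under pics/ and viewed, at most 17 in all, crops included, and the job is handed in when it is done.

```bash
ls; mkdir -p pics; cat > h.py <<'E'
import numpy as np, cv2
from scipy.spatial.transform import Rotation as R
from bench import ctrl
def grab(name, fn=None):
    d=ctrl.get_image(name)
    if fn: cv2.imwrite('pics/'+fn, d['image'][:,:,::-1])
    return d
def cloud(d):
    "world xyz per pixel (420x560x3)"
    f=210/np.tan(np.radians(d['fov_y'])/2)
    K=np.array([[f,0,d['cx']],[0,f,d['cy']],[0,0,1]])
    v,u=np.mgrid[0:420,0:560]
    p=cv2.undistortPoints(np.stack([u,v],-1).reshape(-1,1,2).astype(float),K,np.array([d['k1'],0,0,0.]))[:,0]
    z=d['depth'].reshape(-1,1).astype(float)
    c=np.hstack([p*z,z])
    Rm=R.from_rotvec(np.ravel(d['rvec'])).as_matrix()
    w=(c-np.ravel(d['tvec']))@Rm
    w[z[:,0]==0]=np.nan
    return w.reshape(420,560,3)
def rel(pos, yaw=None):
    "row (mm, deg about tool z) to bring TCP to world pos with tool y at world yaw (deg), pointing down"
    s=ctrl.get_state(); T=R.from_rotvec(s['tool_rot'])
    d=T.inv().apply(np.array(pos)-s['position'])*1000
    if yaw is None: return d.round(1)
    y=np.radians(yaw); yv=np.array([np.cos(y),np.sin(y),0]); zv=np.array([0,0,-1.])
    out=[]
    for sg in (1,-1):
        M=np.stack([np.cross(sg*yv,zv),sg*yv,zv],1)
        out.append(np.degrees((T.inv()*R.from_matrix(M)).as_rotvec()).round(1))
    return d.round(1),out
E
python3 - <<'E'
from h import *
for n in ("scene","top","wrist"):
    d=grab(n,n+"0.png"); np.savez(n+"0.npz",w=cloud(d),im=d['image'])
    print(n,d['fov_y'],d['k1'],np.ravel(d['tvec']))
s=ctrl.get_state(); print(s)
T=R.from_rotvec(s['tool_rot']).as_matrix(); print(T.round(3))
a=cv2.imread('pics/scene0.png');b=cv2.imread('pics/top0.png')
E
```

```text
pics
scene 50.45066340705898 -0.016898362480435154 [-0.39141046  0.17626684  1.0046819 ]
top 52.665450645135785 -0.0639423115393025 [0.00873789 0.44845829 1.29588261]
wrist 61.01850207665719 0.023817627694180905 [-0.64992934 -0.03656075  0.39171907]
{'time': 0.15, 'joint_positions': array([ 1.16010328,  0.3216731 , -0.07013143,  1.45141352,  0.02261275,
        1.37082249, -0.05688343]), 'qd': array([-0.00090667, -0.00255844,  0.00114781, -0.00188077, -0.0015464 ,
        0.00034571, -0.00116004]), 'joint_torque': array([ 1.01920757e-04, -4.91796505e+01, -4.04487457e-01, -3.12874603e+01,
       -6.39176974e-02,  4.06167819e-02,  1.14056863e-04]), 'position': array([ 0.26768517, -0.59184156,  0.2216905 ]), 'tool_rot': array([-3.06952638e+00, -6.62082344e-01,  6.37400581e-04]), 'ft_force': array([-0.6472504 , -0.35815775, -0.43398628]), 'torque': array([ 9.24859768e-05,  2.71262887e-02, -2.75755399e-02]), 'grip_force': 0.0, 'grip_width': 0.9978256174603524}
[[ 0.911  0.412 -0.001]
 [ 0.412 -0.911  0.001]
 [-0.    -0.002 -1.   ]]
```

View pics/top0.png

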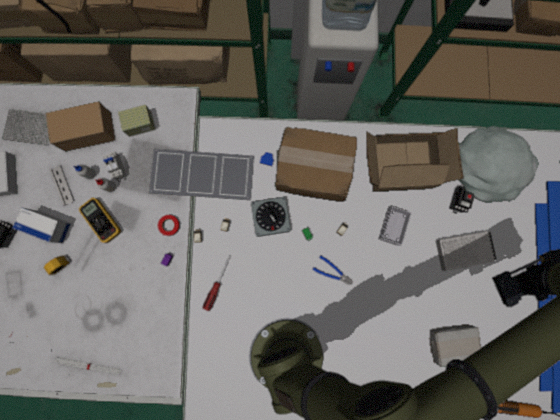

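View pics/scene0.png

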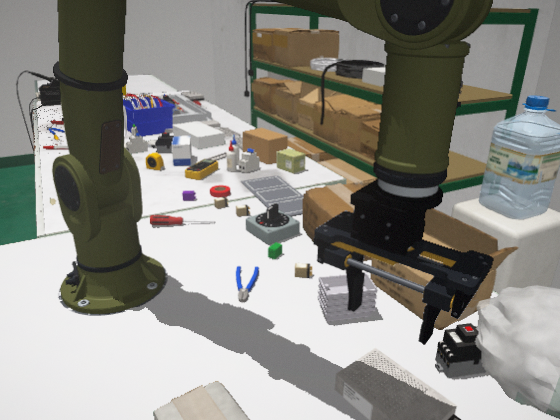

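Candidates in the top picture: beige (198,237), (226,225) and (342,228); purple look-alike (167,259) and green look-alike (308,234), both to leave. Stack (395,224), dial (270,215), board (201,173). Now a close crop and the positions.

```bash
python3 - <<'E'
from h import *
z=np.load('top0.npz'); w,im=z['w'],z['im']
c=im[140:275,145:420]; cv2.imwrite('pics/crop1.png',cv2.resize(c,(800,393),interpolation=cv2.INTER_CUBIC)[:,:,::-1])
def rect(name,c,r,zlo,zhi):
    u,v=c; P=w[v-r:v+r+1,u-r:u+r+1].reshape(-1,3); C=im[v-r:v+r+1,u-r:u+r+1].reshape(-1,3)
    m=(P[:,2]>zlo)&(P[:,2]<zhi); P=P[m]
    (cx,cy),(a,b),t=cv2.minAreaRect((P[:,:2]*1000).astype(np.float32))
    print(name,len(P),'c',round(cx,1),round(cy,1),'size',round(a,1),round(b,1),'ang',round(t,1),'z',np.percentile(P[:,2],[5,50,95]).round(4))
rect('A',(198,237),9,.018,.04);rect('B',(226,225),9,.018,.04);rect('C',(342,228),9,.018,.04)
rect('stack',(395,224),26,.045,.1);rect('barz',(270,215),14,.07,.1);rect('box',(270,216),26,.03,.1)
for n,p in dict(board=(201,173),tape=(169,225),term=(267,158),green=(308,234),purple=(167,259),bigbox=(315,163),bench=(230,250),benchL=(170,280)).items(): print(n,w[p[1],p[0]].round(3))
# big box near edges
for nm,(u0,u1,v0,v1) in dict(box1=(270,360,120,205),box2=(362,465,125,195)).items():
    P=w[v0:v1,u0:u1].reshape(-1,3); P=P[P[:,2]>.04]; print(nm,np.nanmin(P,0).round(3),np.nanmax(P,0).round(3))
E
```

```text
A 87 c 359.1 287.6 size 40.6 20.9 ang 3.0 z [0.0206 0.0268 0.0321]
B 81 c 396.4 202.8 size 20.2 39.3 ang 78.3 z [0.0218 0.0267 0.0309]
C 81 c 394.7 -161.0 size 20.1 39.8 ang 57.1 z [0.0206 0.0264 0.0305]
stack 667 c 405.2 -319.4 size 64.4 104.6 ang 72.8 z [0.0457 0.0518 0.0709]
barz 77 c 425.5 64.9 size 48.3 14.0 ang 34.2 z [0.0754 0.0785 0.0831]
box 1318 c 439.0 49.7 size 131.3 145.0 ang 10.3 z [0.0353 0.0406 0.0773]
board [0.559 0.29  0.006]
tape [0.39  0.382 0.006]
term [0.614 0.081 0.009]
green [ 0.374 -0.055  0.025]
purple [0.284 0.376 0.031]
bigbox [ 0.576 -0.064  0.123]
bench [ 0.318  0.188 -0.002]
benchL [ 0.218  0.372 -0.002]
box1 [ 0.462 -0.187  0.04 ] [0.69  0.066 0.131]
box2 [ 0.505 -0.535  0.04 ] [ 0.69  -0.205  0.17 ]
```

View pics/crop1.png

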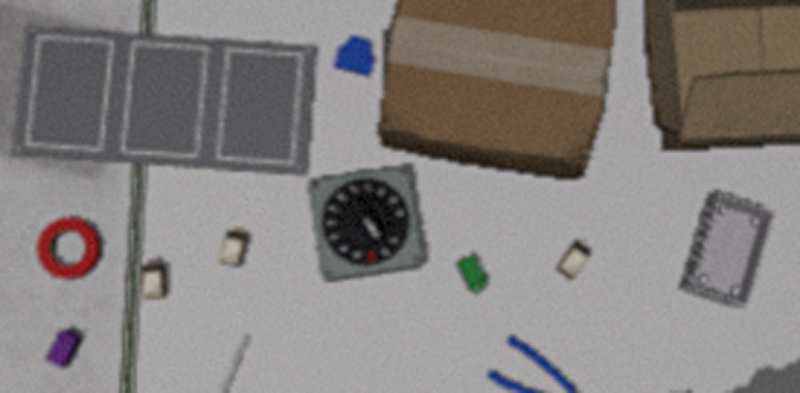

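Three relays, dark ends resolved; purple and green ones are excluded. The dial pointer is one click before home (pointer yaw 214° against a home mark at about 190°). Next: board pose, and how much room the gripper has by box 1.

```bash
python3 - <<'E'
from h import *
z=np.load('top0.npz'); w,im=z['w'],z['im'].astype(int)
# white outline boxes
g=im.sum(2)/3; sub=np.zeros(g.shape,bool); sub[147:200,150:255]=1
print(g[173,145:260].astype(int))
m=(sub&(g<130)).astype(np.uint8)
n,l,s,c=cv2.connectedComponentsWithStats(m)
for i in range(1,n):
    if s[i,4]>300:
        P=w[l==i]; P=P[~np.isnan(P).any(1)]
        print(s[i],cv2.minAreaRect((P[:,:2]*1000).astype(np.float32)),P.mean(0).round(4))
for nm,(u0,u1,v0,v1) in dict(box1=(270,360,120,205)).items():
    P=w[v0:v1,u0:u1].reshape(-1,3); P=P[P[:,2]>.06]
    for y in np.arange(-.2,.08,.02):
        q=P[abs(P[:,1]-y)<.01]; 
        if len(q): print(round(y,2),q[:,0].min().round(3),np.percentile(q[:,2],98).round(3))
c=np.array([.395,-.161]);a=np.radians(57);e=np.array([np.cos(a),np.sin(a)]);n=np.array([-e[1],e[0]])
for i in(-1,1):
  for j in(-1,1): print(i,j,(c+i*.095*e+j*.0375*n).round(3))
print(rel((.405,-.319,.16),72.8))
E
```

```text
[109 111 110 115 119 105  98  87  80  90 113 112  94  87  86  90  86  86
  91  88  88  88  84  85  84  87  90  87  87  86  88  86  84  83  85 110
 140 102  85  88  87  89  97 119 123 100  81  86  91  88  85  88  90  86
  85  90  90  92  87  88  85  91  92  93  86  86  89  89 115 126 101  88
  90  90  90  97 116 119  93  86  88  84  88  88  91  91  86  91  90  93
  86  90  88  92  90  91  82  87  88  89  91 113 122 105  89  89  85  88
 132 163 169 164 164 166 163]
[ 150  147  105   53 4734] ((563.5126953125, 290.1379699707031), (175.91287231445312, 337.5184020996094), 1.4749791622161865) [0.5572 0.2946 0.0053]
-0.18 0.528 0.127
-0.16 0.481 0.127
-0.14 0.481 0.127
-0.12 0.482 0.126
-0.1 0.483 0.126
-0.08 0.485 0.126
-0.06 0.488 0.125
-0.04 0.492 0.125
-0.02 0.493 0.125
-0.0 0.498 0.125
0.02 0.501 0.124
0.04 0.505 0.123
0.06 0.511 0.11
-1 -1 [ 0.375 -0.261]
-1 1 [ 0.312 -0.22 ]
1 -1 [ 0.478 -0.102]
1 1 [ 0.415 -0.061]
(array([ 237.6, -191.9,   62. ]), [array([-0.000e+00, -1.000e-01, -1.385e+02]), array([-0.1,  0. , 41.5])])
```

```bash
python3 - <<'E'
from h import *
w=np.load('top0.npz')['w']
Q=[]
for u,v in ((169,172),(202,174.2),(234.6,176.4)):
    P=w[int(v)-6:int(v)+8,int(u)-6:int(u)+8].reshape(-1,3); 
    vv,uu=np.mgrid[int(v)-6:int(v)+8,int(u)-6:int(u)+8]
    A=np.c_[uu.ravel()-u,vv.ravel()-v,np.ones(uu.size)]; ok=~np.isnan(P).any(1)
    c=np.linalg.lstsq(A[ok],P[ok],rcond=None)[0][2]; Q.append(c); print(c.round(4))
d=Q[0]-Q[2]; print(np.degrees(np.arctan2(d[1],d[0])),np.hypot(*d[:2])/2, Q[1])
E
```

```text
[0.5598 0.3928 0.0059]
[0.5558 0.2866 0.0055]
[0.5518 0.1822 0.0055]
87.82138605782218 0.10537626585922147 [0.55583806 0.2866493  0.00549921]
```

```bash
python3 -m jog '[[[238,-192,40,0,0,41.5,87],[238,-192,40,0,0,41.5,87],[238,-192,40,0,0,41.5,87],[238,-192,40,0,0,41.5,87],[238,-192,40,0,0,41.5,87],[238,-192,40,0,0,41.5,87],[238,-192,40,0,0,41.5,87],[238,-192,40,0,0,41.5,87],[238,-192,40,0,0,41.5,87],[238,-192,40,0,0,41.5,87]]]' 20
python3 - <<'E'
from h import *
s=ctrl.get_state(); print(s['joint_positions'].round(2))
d=grab('wrist','w1.png'); w=cloud(d); np.savez('w1.npz',w=w,im=d['image'])
m=(w[...,2]>.055)&(w[...,2]<.09)&(abs(w[...,0]-.405)<.09)&(abs(w[...,1]+.319)<.09)
P=w[m]; print(cv2.minAreaRect((P[:,:2]*1000).astype(np.float32)),np.percentile(P[:,2],[5,50,90,99]))
E
```

```text
time: 1.15
position: [0.4044, -0.3215, 0.1827]
tool_rot: [3.105, -0.474, -0.0]
ft_force: [-0.0, 0.9, 0.1]
grip_width: 1.001
grip_force: 0.0
[ 0.81  0.07 -0.2   1.83  0.02  1.24 -1.27]
((407.8161315917969, -321.0692138671875), (62.086448669433594, 104.74420166015625), 73.36576080322266) [0.05610414 0.06554406 0.07147325 0.07245955]
```

View pics/w1.png

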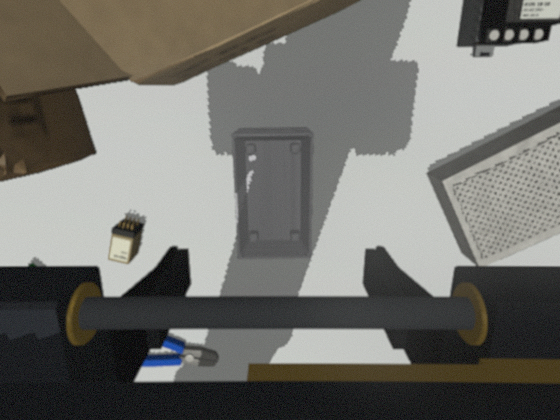

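```bash
python3 -c "
from h import *
print(rel((.4075,-.321,.0615),73.2))"
```

```text
(array([  2.8,  -1.4, 121.1]), [array([-0.000e+00, -1.000e-01,  1.794e+02]), array([ 0. , -0. , -0.6])])
```

```bash
python3 -m jog '[[[3,-1,50,0,0,-0.6,87],[3,-1,90,0,0,-0.6,87],[3,-1,110,0,0,-0.6,87],[3,-1,121,0,0,-0.6,87],[3,-1,121,0,0,-0.6,87],[3,-1,121,0,0,-0.6,55],[3,-1,121,0,0,-0.6,55],[3,-1,121,0,0,-0.6,55],[3,-1,121,0,0,-0.6,55],[3,-1,121,0,0,-0.6,55]]]' 20
python3 -m jog '[[[0,0,0,0,0,0,55],[0,0,-4,0,0,0,55],[0,0,-8,0,0,0,55],[0,0,-13,0,0,0,55],[0,0,-18,0,0,0,55],[0,0,-26,0,0,0,55],[0,0,-40,0,0,0,55],[0,0,-70,0,0,0,55],[0,0,-90,0,0,0,55],[0,0,-90,0,0,0,55]]]' 
python3 - <<'E'
from h import *
d=grab('wrist','w2.png'); w=cloud(d)
d2=grab('scene','s2.png'); im=cv2.imread('pics/s2.png')[180:400,220:500]; cv2.imwrite('pics/s2c.png',cv2.hconcat([cv2.resize(im,(400,314)),cv2.resize(cv2.imread('pics/w2.png'),(400,314))]))
print(rel((.555,.286,.25),87.8), ctrl.get_state()['joint_positions'].round(2))
E
```

```text
time: 2.2
position: [0.4092, -0.3196, 0.0624]
tool_rot: [3.108, -0.452, 0.002]
ft_force: [-0.9, -0.5, 3.1]
grip_width: 0.71
grip_force: 20.0
time: 3.2
position: [0.4109, -0.3207, 0.1559]
tool_rot: [3.105, -0.452, 0.01]
ft_force: [0.7, -0.6, -0.1]
grip_width: 0.708
grip_force: 20.0
(array([ -32.4, -621.8,  -98.2]), [array([-1.000e-01, -1.000e-01,  1.656e+02]), array([  0. ,  -0.1, -14.4])]) [ 0.81  0.1  -0.21  1.86  0.02  1.18 -1.27]
```

View pics/s2c.png

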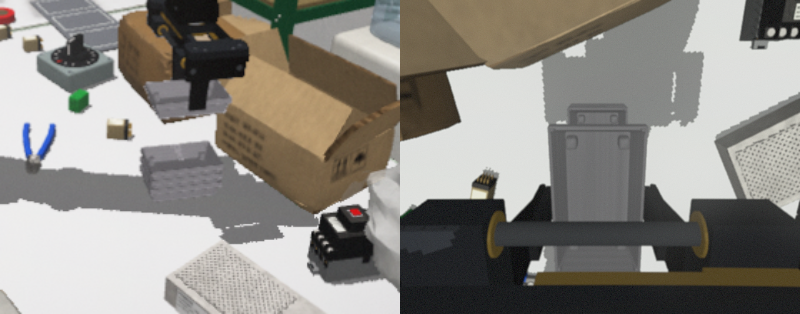

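```bash
python3 -c "
from h import *
print(rel((.5598,.3925,.25),87.8))"
```

```text
(array([ -58.2, -725.2,  -98.3]), [array([-1.000e-01, -1.000e-01,  1.656e+02]), array([  0. ,  -0.1, -14.4])])
```

```bash
python3 -m jog '[[[0,0,-50,0,0,0,55],[0,0,-98,0,0,0,55],[-4,-50,-98,0,0,-1,55],[-8,-100,-98,0,0,-2,55],[-12,-150,-98,0,0,-3,55],[-16,-200,-98,0,0,-4,55],[-20,-250,-98,0,0,-5,55],[-24,-300,-98,0,0,-6,55],[-28,-350,-98,0,0,-7,55],[-32,-400,-98,0,0,-8,55]]]' 
python3 -c "
from h import *
print(rel((.5598,.3925,.25),87.8))"
```

```text
time: 4.3
position: [0.4911, 0.0739, 0.2484]
tool_rot: [3.132, -0.234, -0.003]
ft_force: [1.1, 0.2, -0.8]
grip_width: 0.711
grip_force: 20.0
(array([  20.6, -325.3,   -1.8]), [array([ 1.000e-01, -1.000e-01,  1.737e+02]), array([ 0. ,  0.1, -6.3])])
```

```bash
python3 -m jog '[[[21,-325,50,0,0,-6.3,55],[21,-325,50,0,0,-6.3,55],[21,-325,50,0,0,-6.3,55],[21,-325,50,0,0,-6.3,55],[21,-325,50,0,0,-6.3,55],[21,-325,50,0,0,-6.3,55],[21,-325,50,0,0,-6.3,55],[21,-325,50,0,0,-6.3,55],[21,-325,50,0,0,-6.3,55],[21,-325,50,0,0,-6.3,55]]]' 
python3 - <<'E'
from h import *
print(rel((.5598,.3925,.0245),87.8)); print(ctrl.get_state()['position'])
d=grab('wrist','w3.png'); w=cloud(d)
s=w[200:240,:,:]
E
```

```text
time: 5.3
position: [0.5613, 0.3886, 0.1988]
tool_rot: [3.139, -0.064, -0.001]
ft_force: [0.4, 0.2, -1.4]
grip_width: 0.713
grip_force: 20.0
(array([ -1.6,  -4.2, 174.3]), [array([  0. ,  -0.2, 179.9]), array([ 0.1,  0. , -0.1])])
[0.56130726 0.38859879 0.19883245]
```

View pics/w3.png

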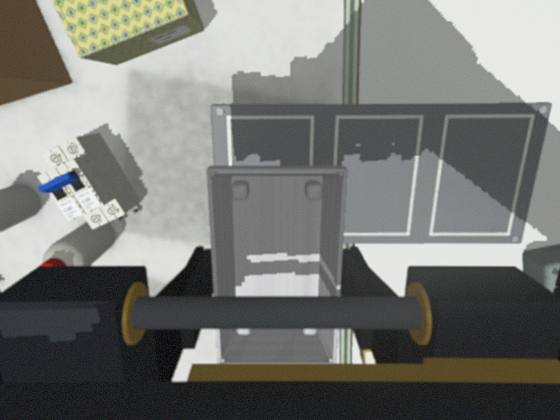

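The tray hangs squarely, over bay 1 (outline top edge at row 117, columns 230–313). The right bay's corners are (447,116), (532,117), (516,237), (432,234). I'll refine the bay centres from these.

```bash
cat >> h.py <<'E'
def pix2plane(d,uv,z):
    f=210/np.tan(np.radians(d['fov_y'])/2); K=np.array([[f,0,d['cx']],[0,f,d['cy']],[0,0,1]])
    p=cv2.undistortPoints(np.array(uv,float).reshape(-1,1,2),K,np.array([d['k1'],0,0,0.]))[:,0]
    Rm=R.from_rotvec(np.ravel(d['rvec'])).as_matrix(); r=np.c_[p,np.ones(len(p))]@Rm; c=-np.ravel(d['tvec'])@Rm
    return c+r*((z-c[2])/r[:,2])[:,None]
E
python3 - <<'E'
from h import *
d=grab('wrist')
q=pix2plane(d,[(447,116),(532,117),(516,237),(432,234),(337,117),(421,117),(412,235),(230,117),(313,117)],.006)
print(q.round(4)); print(q[:4].mean(0), np.hypot(*(q[0]-q[1])[:2]),np.hypot(*(q[1]-q[2])[:2]))
v=q[7]-q[1];print(np.degrees(np.arctan2(v[1],v[0])))
s=ctrl.get_state();print(s['position'],s['joint_positions'].round(2))
E
```

```text
[[0.6173 0.2202 0.006 ]
 [0.6124 0.1395 0.006 ]
 [0.4884 0.1352 0.006 ]
 [0.4954 0.2238 0.006 ]
 [0.6212 0.3258 0.006 ]
 [0.6175 0.2449 0.006 ]
 [0.4951 0.2449 0.006 ]
 [0.6255 0.4293 0.006 ]
 [0.6222 0.349  0.006 ]]
[0.55337616 0.17967383 0.006     ] 0.08077152424543939 0.1240790872851049
87.41144033610605
[0.5617279  0.38841005 0.19966136] [-0.11  0.51 -0.76  1.37  0.35  1.4  -2.48]
```

```bash
python3 -m jog '[[[-1,-4,50,0,0,0,55],[-1,-4,100,0,0,0,55],[-1,-4,140,0,0,0,55],[-1,-4,160,0,0,0,55],[-1,-4,170,0,0,0,55],[-1,-4,174,0,0,0,55],[-1,-4,175,0,0,0,55],[-1,-4,176,0,0,0,55],[-1,-4,176,0,0,0,55],[-1,-4,176,0,0,0,55]]]' 
```

```text
time: 6.4
position: [0.5606, 0.3948, 0.0246]
tool_rot: [-3.14, 0.062, -0.002]
ft_force: [0.1, 0.3, -1.4]
grip_width: 0.711
grip_force: 20.0
```

```bash
python3 -m jog '[[[0,2,0,0,0,0,55],[0,2,1,0,0,0,55],[0,2,2,0,0,0,55],[0,2,2,0,0,0,55],[0,2,2,0,0,0,78],[0,2,2,0,0,0,78],[0,2,2,0,0,0,78],[0,2,-20,0,0,0,78],[0,2,-60,0,0,0,78],[0,2,-110,0,0,0,78]]]' 
python3 - <<'E'
from h import *
s=ctrl.get_state();print(s['position'],s['joint_positions'].round(2))
d=grab('top'); w=cloud(d)
m=(w[...,2]>.02)&(w[...,2]<.06)&(w[...,0]>.45)&(w[...,0]<.65)&(w[...,1]>.32)&(w[...,1]<.47)
P=w[m]; print(len(P),P.mean(0) if len(P) else '',cv2.minAreaRect((P[:,:2]*1000).astype(np.float32)))
print(rel((.4085,-.320,.20),73.2))
E
```

```text
time: 7.4
position: [0.5588, 0.3912, 0.1321]
tool_rot: [3.138, -0.062, -0.007]
ft_force: [0.2, 0.4, 0.4]
grip_width: 0.893
grip_force: 0.0
[0.55879741 0.39117787 0.13209247] [-0.12  0.55 -0.75  1.45  0.38  1.29 -2.51]
0  ((0.0, 0.0), (0.0, 0.0), 0.0)
(array([-125.4,  720.5,  -62.4]), [array([   0.6,   -0.7, -165.5]), array([-0.5, -0.4, 14.5])])
```

```bash
python3 -m jog '[[[0,20,-60,0,0,0,87],[-8,70,-63,0,0,0,87],[-17,120,-63,0,0,2,87],[-26,170,-63,0,0,3,87],[-34,220,-63,0,0,5,87],[-43,270,-63,0,0,7,87],[-53,320,-63,0,0,9,87],[-61,370,-63,0,0,11,87],[-70,420,-63,0,0,12,87],[-79,470,-63,0,0,14.5,87]]]' 
python3 - <<'E'
from h import *
print(rel((.4085,-.320,.12),73.2))
d=grab('top','t3.png'); w=cloud(d); np.savez('t3.npz',w=w,im=d['image'])
m=(w[...,2]>.02)&(w[...,2]<.06)&(w[...,0]>.45)&(w[...,0]<.65)&(w[...,1]>.32)&(w[...,1]<.47)
P=w[m]; print(len(P),cv2.minAreaRect((P[:,:2]*1000).astype(np.float32)))
E
```

```text
time: 8.45
position: [0.4647, -0.0634, 0.1967]
tool_rot: [3.107, -0.46, 0.002]
ft_force: [0.8, -0.7, -0.3]
grip_width: 1.0
grip_force: 0.0
(array([ 20.4, 261.9,  76.9]), [array([-1.0e-01, -0.0e+00,  1.8e+02]), array([ 0. , -0.1, -0. ])])
206 ((557.7890625, 392.16424560546875), (64.00921630859375, 105.71562957763672), 86.87491607666016)
```

```bash
python3 -m jog '[[[4,50,0,0,0,0,87],[8,100,0,0,0,0,87],[12,150,0,0,0,0,87],[16,200,0,0,0,0,87],[20,250,0,0,0,0,87],[20,262,40,0,0,0,87],[20,262,77,0,0,0,87],[20,262,90,0,0,0,87],[20,262,90,0,0,0,87],[20,262,90,0,0,0,87]]]' 
python3 - <<'E'
from h import *
d=grab('wrist'); w=cloud(d)
m=(w[...,2]>.035)&(w[...,2]<.08)&(abs(w[...,0]-.405)<.09)&(abs(w[...,1]+.319)<.09)
P=w[m]; print(cv2.minAreaRect((P[:,:2]*1000).astype(np.float32)),np.percentile(P[:,2],[5,50,90,99]))
print(ctrl.get_state()['position'], rel((.4080,-.320,.0465),73.2))
E
```

```text
time: 9.5
position: [0.4102, -0.3179, 0.1079]
tool_rot: [3.108, -0.455, 0.003]
ft_force: [0.3, 0.3, 0.7]
grip_width: 0.999
grip_force: 0.0
((409.19818115234375, -321.40631103515625), (62.281185150146484, 102.2933120727539), 73.30108642578125) [0.03665349 0.04710569 0.05628631 0.05732399]
[ 0.41060892 -0.31832344  0.10851646] (array([-2.2,  2.3, 62. ]), [array([ 3.000e-01,  1.000e-01, -1.799e+02]), array([ 0.1, -0.2,  0.1])])
```

```bash
python3 -m jog '[[[-2,2,40,0,0,0,87],[-2,2,56,0,0,0,87],[-2,2,62,0,0,0,87],[-2,2,62,0,0,0,87],[-2,2,62,0,0,0,55],[-2,2,62,0,0,0,55],[-2,2,62,0,0,0,55],[-2,2,62,0,0,0,55],[-2,2,62,0,0,0,55],[-2,2,62,0,0,0,55]]]' 20
python3 -m jog '[[[0,0,0,0,0,0,55],[0,0,-4,0,0,0,55],[0,0,-8,0,0,0,55],[0,0,-13,0,0,0,55],[0,0,-18,0,0,0,55],[0,0,-26,0,0,0,55],[0,0,-40,0,0,0,55],[0,0,-90,0,0,0,55],[0,0,-140,0,0,0,55],[0,0,-190,0,0,0,55]]]' 
python3 - <<'E'
from h import *
d=grab('scene','s4.png'); d2=grab('wrist','w4.png')
w=cloud(d2); print('below',np.nanmedian(w[100:115,300-40:300+40,2]))
im=cv2.imread('pics/s4.png')[180:400,220:500]; cv2.imwrite('pics/s4c.png',cv2.hconcat([cv2.resize(im,(400,314)),cv2.resize(cv2.imread('pics/w4.png'),(400,314))]))
print(rel((.5565,.286,.24),87.5))
E
```

```text
time: 10.55
position: [0.4068, -0.3197, 0.0451]
tool_rot: [3.107, -0.458, 0.001]
ft_force: [0.3, 0.6, 2.8]
grip_width: 0.707
grip_force: 20.0
time: 11.55
position: [0.4063, -0.3191, 0.2376]
tool_rot: [3.108, -0.457, 0.001]
ft_force: [0.7, -1.2, -1.4]
grip_width: 0.706
grip_force: 20.0
below 0.000360384303790164
(array([-3.510e+01, -6.242e+02, -5.000e-01]), [array([ -1.1,  -0.7, 165.7]), array([  0.5,  -0.8, -14.3])])
```

View pics/s4c.png

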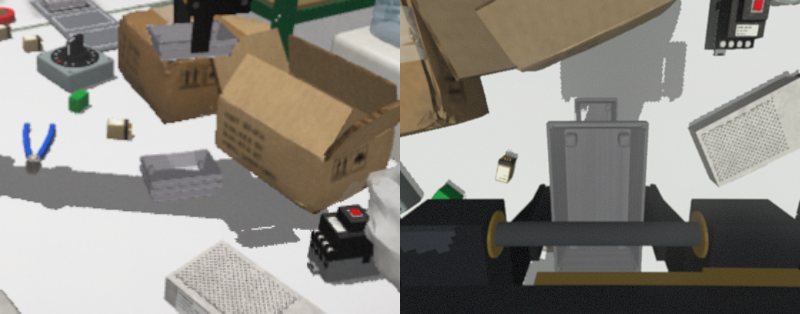

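```bash
python3 -m jog '[[[0,-10,-10,0,0,0,55],[-4,-60,-10,0,0,-1,55],[-7,-110,-10,0,0,-2,55],[-10,-160,-10,0,0,-4,55],[-13,-210,-10,0,0,-5,55],[-16,-260,-10,0,0,-6,55],[-19,-310,-10,0,0,-7,55],[-22,-360,-10,0,0,-8,55],[-25,-410,-10,0,0,-10,55],[-28,-460,-10,0,0,-11,55]]]' 
python3 -c "
from h import *
print(rel((.5565,.286,.10),87.5))"
```

```text
time: 12.65
position: [0.511, 0.1307, 0.2441]
tool_rot: [3.137, -0.156, -0.002]
ft_force: [1.4, -0.5, -2.1]
grip_width: 0.711
grip_force: 20.0
(array([  30.1, -159.2,  143.9]), [array([ 1.000e-01, -1.000e-01,  1.768e+02]), array([ 0.1,  0.1, -3.2])])
```

```bash
python3 -m jog '[[[10,-50,20,0,0,-1,55],[20,-100,40,0,0,-2,55],[30,-150,60,0,0,-3,55],[30,-159,100,0,0,-3.2,55],[30,-159,140,0,0,-3.2,55],[30,-159,180,0,0,-3.2,55],[30,-159,205,0,0,-3.2,55],[30,-159,212,0,0,-3.2,55],[30,-159,212,0,0,-3.2,55],[30,-159,212,0,0,-3.2,55]]]' 
python3 -c "
from h import *
print(rel((.5565,.286,.0195),87.5))"
```

```text
time: 13.65
position: [0.5585, 0.2843, 0.034]
tool_rot: [-3.14, 0.07, -0.003]
ft_force: [0.2, 0.2, -1.0]
grip_width: 0.709
grip_force: 20.0
(array([-2.1, -1.6, 14.5]), [array([-1.000e-01,  1.000e-01,  1.799e+02]), array([-0.1, -0.1, -0.1])])
```

```bash
python3 -m jog '[[[-2,-2,6,0,0,0,55],[-2,-2,10,0,0,0,55],[-2,-2,12,0,0,0,55],[-2,-2,13,0,0,0,55],[-2,-2,14,0,0,0,55],[-2,-2,14,0,0,0,78],[-2,-2,14,0,0,0,78],[-2,-2,14,0,0,0,78],[-2,-2,-10,0,0,0,78],[-2,-2,-55,0,0,0,78]]]' 
python3 -c "
from h import *
print(rel((.4085,-.320,.20),73.2))"
```

```text
time: 14.65
position: [0.5535, 0.2837, 0.0844]
tool_rot: [3.138, -0.07, -0.011]
ft_force: [1.5, -0.1, -0.2]
grip_width: 0.892
grip_force: 0.0
(array([-118.7,  609.9, -112.7]), [array([  -0.6,    0.4, -165.8]), array([ 0.2,  0.4, 14.2])])
```

```bash
python3 -m jog '[[[0,0,-50,0,0,0,87],[-4,30,-95,0,0,0,87],[-13,75,-113,0,0,2,87],[-22,125,-113,0,0,3,87],[-31,175,-113,0,0,5,87],[-40,225,-113,0,0,7,87],[-50,275,-113,0,0,9,87],[-59,325,-113,0,0,11,87],[-68,375,-113,0,0,12,87],[-79,425,-113,0,0,14,87]]]' 
python3 - <<'E'
from h import *
print(rel((.4085,-.320,.12),73.2))
d=grab('top'); w=cloud(d)
for y in (.392,.286):
    m=(w[...,2]>.02)&(w[...,2]<.06)&(w[...,0]>.45)&(w[...,0]<.65)&(abs(w[...,1]-y)<.045)
    P=w[m]; print(len(P),cv2.minAreaRect((P[:,:2]*1000).astype(np.float32)))
E
```

```text
time: 15.65
position: [0.4596, -0.129, 0.2007]
tool_rot: [3.108, -0.454, 0.002]
ft_force: [0.5, 0.4, -0.2]
grip_width: 1.004
grip_force: 0.0
(array([  5.6, 197.6,  80.9]), [array([ 1.000e-01,  1.000e-01, -1.798e+02]), array([ 0. , -0.1,  0.2])])
205 ((557.7427368164062, 392.3347473144531), (64.11625671386719, 105.9494857788086), 88.07089233398438)
197 ((555.4683837890625, 284.39422607421875), (63.354217529296875, 104.4745864868164), 87.55982208251953)
```

Both trays sit well within their bays. Third tray.

```bash
python3 -m jog '[[[1,50,0,0,0,0,87],[3,100,0,0,0,0,87],[4,150,0,0,0,0,87],[6,198,0,0,0,0,87],[6,198,40,0,0,0,87],[6,198,80,0,0,0,87],[6,198,110,0,0,0,87],[6,198,120,0,0,0,87],[6,198,120,0,0,0,87],[6,198,120,0,0,0,87]]]' 
python3 - <<'E'
from h import *
print(ctrl.get_state()['position'], rel((.4080,-.320,.0315),73.2))
E
```

```text
time: 16.7
position: [0.4108, -0.319, 0.082]
tool_rot: [3.108, -0.452, 0.003]
ft_force: [-0.2, 0.5, 0.6]
grip_width: 0.999
grip_force: 0.0
[ 0.41076367 -0.31898469  0.08197842] (array([-2.5,  1.7, 50.5]), [array([ 2.000e-01,  1.000e-01, -1.797e+02]), array([ 0. , -0.1,  0.3])])
```

```bash
python3 -m jog '[[[-2,2,30,0,0,0,87],[-2,2,44,0,0,0,87],[-2,2,50,0,0,0,87],[-2,2,50,0,0,0,87],[-2,2,50,0,0,0,55],[-2,2,50,0,0,0,55],[-2,2,50,0,0,0,55],[-2,2,50,0,0,0,55],[-2,2,50,0,0,0,55],[-2,2,50,0,0,0,55]]]' 20
python3 -m jog '[[[0,0,0,0,0,0,55],[0,0,-4,0,0,0,55],[0,0,-8,0,0,0,55],[0,0,-13,0,0,0,55],[0,0,-18,0,0,0,55],[0,0,-26,0,0,0,55],[0,0,-60,0,0,0,55],[0,0,-110,0,0,0,55],[0,0,-160,0,0,0,55],[0,0,-208,0,0,0,55]]]' 
python3 - <<'E'
from h import *
d=grab('top'); w=cloud(d)
m=(w[...,2]>.008)&(w[...,2]<.06)&(abs(w[...,0]-.405)<.09)&(abs(w[...,1]+.32)<.09); P=w[m]; print(len(P),cv2.minAreaRect((P[:,:2]*1000).astype(np.float32)) if len(P) else '',P[:,2].max() if len(P) else '')
print(rel((.5525,.181,.24),87.5))
E
```

```text
time: 17.7
position: [0.4074, -0.3201, 0.031]
tool_rot: [3.108, -0.452, 0.001]
ft_force: [-0.2, 0.6, 3.3]
grip_width: 0.711
grip_force: 20.0
time: 18.7
position: [0.407, -0.3196, 0.2414]
tool_rot: [3.108, -0.452, 0.001]
ft_force: [1.0, -0.1, -1.0]
grip_width: 0.709
grip_force: 20.0
149 ((405.5330810546875, -318.51202392578125), (63.504356384277344, 104.4196548461914), 73.46331787109375) 0.032314625848218294
(array([  -7.3, -522.7,    6.8]), [array([ -1. ,  -0.7, 165.9]), array([  0.5,  -0.7, -14. ])])
```

```bash
python3 -m jog '[[[0,-50,0,0,0,-1,55],[-2,-100,0,0,0,-2,55],[-3,-150,0,0,0,-4,55],[-4,-200,0,0,0,-5,55],[-5,-250,0,0,0,-7,55],[-6,-300,0,0,0,-9,55],[-7,-350,0,0,0,-11,55],[-7,-400,0,0,0,-12,55],[-7,-450,0,0,0,-13,55],[-7,-500,0,0,0,-14,55]]]' 
python3 -c "
from h import *
print(rel((.5525,.181,.034),87.5))"
```

```text
time: 19.75
position: [0.5433, 0.1629, 0.2391]
tool_rot: [3.14, -0.07, 0.002]
ft_force: [0.5, -0.4, -0.3]
grip_width: 0.708
grip_force: 20.0
(array([  8.1, -18.6, 205.1]), [array([-1.000e-01, -1.000e-01,  1.799e+02]), array([ 0. , -0.1, -0.1])])
```

```bash
python3 -m jog '[[[8,-19,50,0,0,0,55],[8,-19,100,0,0,0,55],[8,-19,150,0,0,0,55],[8,-19,185,0,0,0,55],[8,-19,200,0,0,0,55],[8,-19,205,0,0,0,55],[8,-19,205,0,0,0,55],[8,-19,205,0,0,0,55]]]' 
python3 -c "
from h import *
print(rel((.5525,.181,.021),87.5))"
```

```text
time: 20.55
position: [0.5536, 0.1805, 0.0359]
tool_rot: [-3.14, 0.071, -0.006]
ft_force: [-0.3, -0.2, -1.1]
grip_width: 0.705
grip_force: 20.0
(array([-1.2, -0.4, 14.9]), [array([-3.000e-01,  1.000e-01,  1.799e+02]), array([-0.1, -0.2, -0.1])])
```

```bash
python3 -m jog '[[[-1,0,6,0,0,0,55],[-1,0,10,0,0,0,55],[-1,0,13,0,0,0,55],[-1,0,14,0,0,0,55],[-1,0,14,0,0,0,55],[-1,0,14,0,0,0,78],[-1,0,14,0,0,0,78],[-1,0,14,0,0,0,78],[-1,0,-10,0,0,0,78],[-1,0,-55,0,0,0,78]]]' 
python3 -m jog '[[[0,0,-50,0,0,0,87],[-50,0,-80,0,0,0,87],[-90,0,-80,0,0,0,87],[-90,0,-80,0,0,0,87]]]'
python3 - <<'E'
from h import *
print(ctrl.get_state()['position'],ctrl.get_state()['joint_positions'].round(2))
d=grab('top','t5.png'); w=cloud(d); im=d['image']
for y in (.392,.286,.181):
    m=(w[...,2]>.02)&(w[...,2]<.06)&(w[...,0]>.45)&(w[...,0]<.65)&(abs(w[...,1]-y)<.045)
    P=w[m]; print(len(P),cv2.minAreaRect((P[:,:2]*1000).astype(np.float32)) if len(P) else '')
cv2.imwrite('pics/t5c.png',cv2.resize(im[140:275,145:420],(800,393),interpolation=cv2.INTER_CUBIC)[:,:,::-1])
for nm,c in dict(A=(.359,.288),B=(.396,.203),C=(.395,-.161)).items():
    m=(w[...,2]>.018)&(w[...,2]<.04)&(abs(w[...,0]-c[0])<.032)&(abs(w[...,1]-c[1])<.032);P=w[m]
    print(nm,len(P),cv2.minAreaRect((P[:,:2]*1000).astype(np.float32)) if len(P) else '')
E
```

```text
time: 21.55
position: [0.548, 0.1787, 0.0857]
tool_rot: [3.139, -0.07, -0.012]
ft_force: [0.7, 0.2, 0.1]
grip_width: 0.89
grip_force: 0.0
time: 21.95
position: [0.4557, 0.1852, 0.1691]
tool_rot: [3.135, -0.063, 0.001]
ft_force: [0.1, 0.3, -0.1]
grip_width: 0.998
grip_force: 0.0
[0.45572875 0.18517958 0.16907587] [ 0.46  0.08 -0.93  1.88  0.07  1.22 -2.1 ]
180 ((558.3400268554688, 392.73919677734375), (63.97901153564453, 105.8961181640625), 87.76702880859375)
0 
102 ((549.6500854492188, 177.18447875976562), (60.83443832397461, 104.36126708984375), 88.24964141845703)
A 85 ((359.2701721191406, 288.21820068359375), (41.073577880859375, 21.103317260742188), 6.315903663635254)
B 0 
C 82 ((394.85357666015625, -160.71124267578125), (20.4122257232666, 39.963687896728516), 58.6707649230957)
```

View pics/t5c.png

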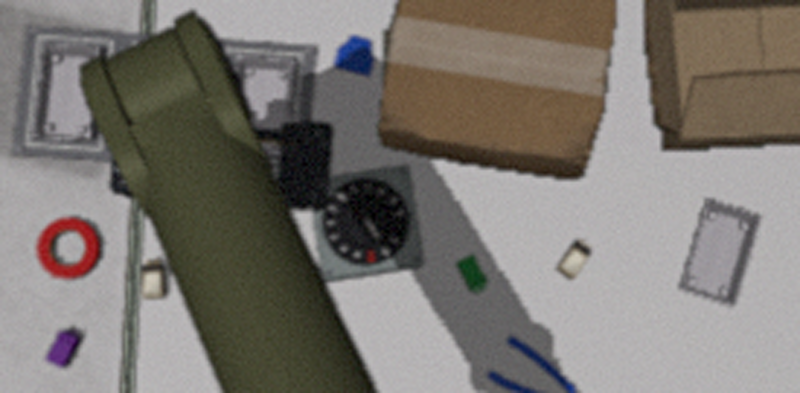

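```bash
python3 -c "
from h import *
print(rel((.356,.288,.14),94.5))"
```

```text
(array([-107.2,  -99.6,   28.3]), [array([ -0.2,  -0.4, 173.1]), array([ 0.3, -0.1, -6.9])])
```

```bash
python3 -m jog '[[[-36,-33,10,0,0,-3,60],[-72,-66,20,0,0,-6.9,60],[-107,-100,28,0,0,-6.9,60],[-107,-100,28,0,0,-6.9,45],[-107,-100,28,0,0,-6.9,45]]]' 
cat >> h.py <<'E'
def relay(d,c,r=.04,zlo=.018,zhi=.045):
    w=cloud(d); m=(w[...,2]>zlo)&(w[...,2]<zhi)&(abs(w[...,0]-c[0])<r)&(abs(w[...,1]-c[1])<r)
    n,l,s,_=cv2.connectedComponentsWithStats(m.astype(np.uint8)); i=1+s[1:,4].argmax(); k=l==i
    P=w[k]; C=d['image'][k].mean(1)
    (x,y),(a,b),t=cv2.minAreaRect((P[:,:2]*1000).astype(np.float32))
    if b>a: a,b,t=b,a,t+90
    u=np.array([np.cos(np.radians(t)),np.sin(np.radians(t))]); q=P[:,:2]*1000-(x,y)
    dark=q[C<np.percentile(C,15)].mean(0)@u
    if dark<0: t-=180
    return np.round([x,y,a,b,t,dark],1),len(P)
E
python3 - <<'E'
from h import *
s=ctrl.get_state();print(s['position'],s['joint_positions'].round(2))
d=grab('wrist','w6.png'); print(relay(d,(.359,.288)))
E
```

```text
time: 22.5
position: [0.3583, 0.2893, 0.1403]
tool_rot: [-3.139, -0.123, 0.0]
ft_force: [-0.2, -0.4, -0.1]
grip_width: 0.633
grip_force: 0.0
[0.35832343 0.28933966 0.14026492] [ 0.33  0.02 -1.06  1.98  0.02  1.15 -2.23]
(array([361.9, 288.2,  40.3,  20.9,   5. ,  12.4]), 1145)
```

View pics/w6.png

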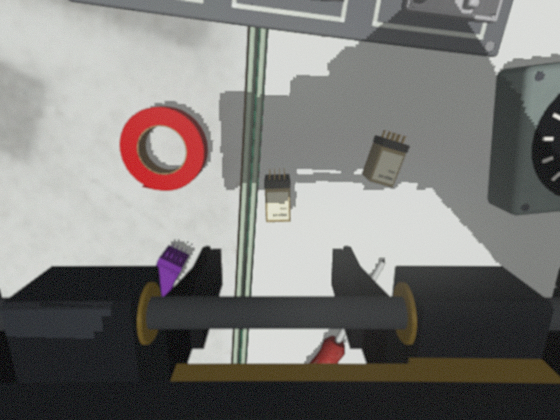

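Relay A stands at (278,197), pins up-picture (+x). The purple look-alike (173,268) and tape (162,147) are clear of the fingers at 45 mm. Descend and grip.

```bash
python3 -m jog '[[[0,1,50,0,0,0,45],[0,1,95,0,0,0,45],[0,1,120,0,0,0,45],[0,1,131,0,0,0,45],[0,1,133,0,0,0,45],[0,1,133,0,0,0,12],[0,1,133,0,0,0,12],[0,1,133,0,0,0,12],[0,1,133,0,0,0,12],[0,1,133,0,0,0,12]]]' 15
python3 -m jog '[[[0,0,-20,0,0,0,12],[0,0,-70,0,0,0,12],[0,0,-120,0,0,0,12],[0,0,-120,0,0,0,12]]]'
python3 - <<'E'
from h import *
s=ctrl.get_state();print(s['joint_positions'].round(2))
print(rel((.558,.3925,.16),-2.3))
E
```

```text
time: 23.55
position: [0.3594, 0.288, 0.0084]
tool_rot: [-3.139, -0.119, -0.003]
ft_force: [0.3, -1.3, 6.0]
grip_width: 0.24
grip_force: 15.0
time: 23.95
position: [0.3621, 0.2907, 0.1335]
tool_rot: [-3.137, -0.119, -0.019]
ft_force: [0.5, -0.1, -0.2]
grip_width: 0.238
grip_force: 15.0
[ 0.38  0.04 -1.12  1.99  0.04  1.13 -2.25]
(array([203.4, -86.7, -23.9]), [array([  0.4,  -0.7, -83.3]), array([-0.7, -0.4, 96.6])])
```

```bash
python3 -m jog '[[[0,0,-24,0,0,-8.4,12],[23,-10,-24,0,0,-16.8,12],[46,-20,-24,0,0,-25,12],[69,-30,-24,0,0,-33.4,12],[92,-40,-24,0,0,-41.7,12],[115,-50,-24,0,0,-50,12],[138,-60,-24,0,0,-58.4,12],[161,-70,-24,0,0,-66.8,12],[184,-80,-24,0,0,-75,12],[203,-88,-24,0,0,-83.3,12]]]'
python3 -m jog '[[[0,0,0,0,0,0,12],[0,0,0,0,0,0,12]]]'
python3 - <<'E'
from h import *
s=ctrl.get_state();print(s['position'],s['joint_positions'].round(2),rel((.558,.390,.08),-2.3))
d=grab('wrist','w7.png'); w=cloud(d); np.savez('w7.npz',w=w)
E
```

```text
time: 24.95
position: [0.5552, 0.3909, 0.1501]
tool_rot: [-2.261, -2.181, 0.002]
ft_force: [0.2, 0.3, -0.2]
grip_width: 0.24
grip_force: 15.0
time: 25.15
position: [0.5534, 0.3908, 0.1504]
tool_rot: [-2.268, -2.172, 0.003]
ft_force: [-0.8, -0.1, -0.9]
grip_width: 0.241
grip_force: 15.0
[0.55340636 0.3907726  0.15039582] [ 0.09  0.69 -1.13  1.44  0.62  1.41 -1.09] (array([-0.5,  4.8, 70.4]), [array([-0.1,  0. , -0.2]), array([1.000e-01, 2.000e-01, 1.798e+02])])
```

View pics/w7.png

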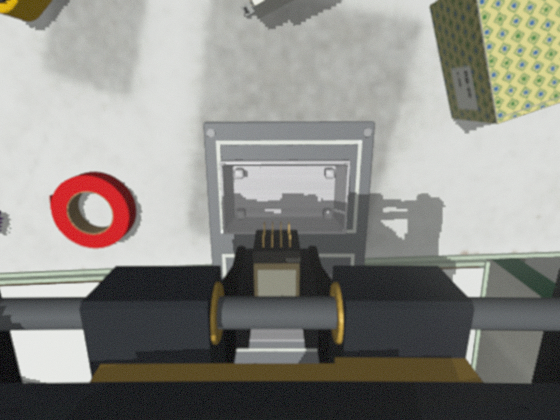

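```bash
python3 - <<'E'
from h import *
w=np.load('w7.npz')['w']
m=(w[...,2]>.024)&(w[...,2]<.042)&(abs(w[...,0]-.558)<.08)&(w[...,1]>.35)&(w[...,1]<.44)
P=w[m];print(len(P),P.min(0),P.max(0),cv2.minAreaRect((P[:,:2]*1000).astype(np.float32)))
m=(w[...,2]>.005)&(w[...,2]<.012)&(abs(w[...,0]-.558)<.04)&(w[...,1]>.36)&(w[...,1]<.42)
P=w[m]; print(P.min(0),P.max(0))
m=(w[...,2]>.12)&(w[...,2]<.19)&(abs(w[...,0]-.553)<.012)&(abs(w[...,1]-.39)<.05); P=w[m]
print('relay',P.min(0),P.max(0), np.percentile(P[:,1],[1,99]))
E
```

```text
2252 [0.50643506 0.35863828 0.02401483] [0.61192136 0.42436795 0.03436047] ((559.2325439453125, 391.5138244628906), (62.07814407348633, 104.11589813232422), 87.74496459960938)
[0.51804868 0.36609261 0.00500391] [0.59797609 0.4199541  0.01196487]
relay [0.54100328 0.3819659  0.14221072] [0.56499486 0.41290315 0.18992755] [0.38471205 0.41213749]
```

```bash
python3 -m jog '[[[-1,5,40,0,0,0,12],[-1,5,80,0,0,0,12],[-1,5,100,0,0,0,12],[-1,5,108,0,0,0,12],[-1,5,108,0,0,0,12],[-1,5,108,0,0,0,12]]]'
python3 - <<'E'
from h import *
s=ctrl.get_state();print(rel((.559,.3897,.019),-2.3))
d=grab('wrist'); w=cloud(d)
m=(w[...,2]>.024)&(w[...,2]<.040)&(abs(w[...,0]-.558)<.08)&(w[...,1]>.415)&(w[...,1]<.44); print(np.percentile(w[m],[1,99],axis=0))
E
```

```text
time: 25.8
position: [0.5597, 0.3906, 0.0455]
tool_rot: [2.267, 2.175, 0.004]
ft_force: [0.5, 0.1, -0.7]
grip_width: 0.242
grip_force: 15.0
(array([-1. , -0.7, 26.5]), [array([ 0.1, -0.1, -0.1]), array([ -0.2,  -0.2, 179.9])])
[[0.50922755 0.4153212  0.0251504 ]
 [0.61119675 0.42430742 0.03353569]]
```

```bash
python3 -m jog '[[[-1,0,10,0,0,0,12],[-1,0,18,0,0,0,12],[-1,0,22,0,0,0,12],[-1,0,25,0,0,0,12],[-1,0,26,0,0,0,12],[-1,0,27,0,0,0,12],[-1,0,27,0,0,0,12]]]'
```

```text
time: 26.55
position: [0.5592, 0.3887, 0.0175]
tool_rot: [2.266, 2.175, 0.0]
ft_force: [-0.9, -1.8, 4.7]
grip_width: 0.244
grip_force: 15.0
```

```bash
python3 -m jog '[[[0,0,0,0,0,0,40],[0,0,0,0,0,0,40],[0,0,-20,0,0,0,40],[0,0,-60,0,0,0,40],[0,0,-110,0,0,0,40],[0,0,-140,0,0,0,40],[0,0,-140,0,0,0,40]]]'
python3 - <<'E'
from h import *
d=grab('wrist','w8.png'); print(relay(d,(.559,.392),.03,.026,.06))
print(rel((.396,.203,.15),78.3+0))
d=grab('top'); 
try: print(relay(d,(.396,.203)))
except Exception as e: print(e)
print(ctrl.get_state()['position'])
E
```

```text
time: 27.25
position: [0.5607, 0.3916, 0.1639]
tool_rot: [2.266, 2.175, 0.016]
ft_force: [0.5, -0.3, -0.4]
grip_width: 0.459
grip_force: 0.0
(array([559.2, 390.3,  40.3,  20.6,  87.5,  12.4]), 1026)
(array([-193.9, -156.3,    9.3]), [array([  0.4,   0. , -80.6]), array([ 0. , -0.4, 99.4])])
(array([392.5, 204. ,  31.4,  20.4, -11.1,  -2.1]), 63)
[0.55948834 0.38912216 0.1583921 ]
```

View pics/w8.png

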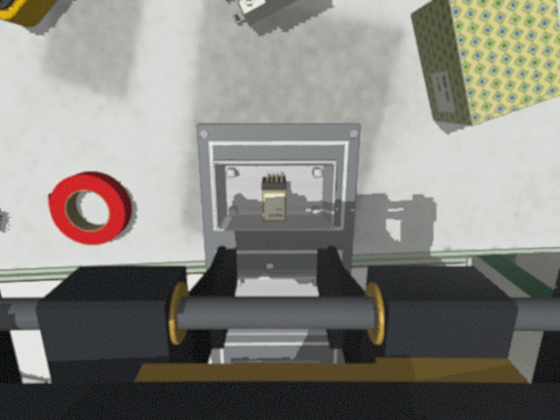

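```bash
python3 -m jog '[[[-10,-20,0,0,0,-8.4,50],[-30,-36,0,0,0,-16.8,50],[-50,-52,0,0,0,-25,50],[-70,-67,0,0,0,-33,50],[-92,-82,0,0,0,-41,50],[-114,-97,0,0,0,-49,50],[-136,-112,0,0,0,-57,50],[-158,-127,0,0,0,-65,50],[-180,-142,0,0,0,-73,50],[-194,-156,10,0,0,-80.6,45]]]'
python3 -m jog '[[[0,0,0,0,0,0,45],[0,0,0,0,0,0,45]]]'
python3 - <<'E'
from h import *
d=grab('wrist'); r,n=relay(d,(.396,.203)); print(r,n)
g=r[:2]/1000-.003*np.array([np.cos(np.radians(r[4])),np.sin(np.radians(r[4]))])
s=ctrl.get_state();print(s['position'],s['joint_positions'].round(2),rel((*g,.007),r[4]+90))
E
```

```text
time: 28.35
position: [0.402, 0.2097, 0.1517]
tool_rot: [-0.512, -3.093, 0.004]
ft_force: [-0.4, -0.5, 0.8]
grip_width: 0.545
grip_force: 0.0
time: 28.55
position: [0.4029, 0.2098, 0.1522]
tool_rot: [-0.523, -3.094, 0.008]
ft_force: [0.4, 0.1, 0.2]
grip_width: 0.524
grip_force: 0.0
[398.7 203.6  40.5  21.  -11.   -8.4] 1063
[0.40305579 0.21072726 0.15244056] [ 0.85 -0.02 -1.35  1.97 -0.02  1.18  0.75] (array([  4.2,  -8.1, 145.5]), [array([-0.2, -0.2, -8.1]), array([ -0.4,   0.3, 171.9])])
```

```bash
python3 -m jog '[[[2,-4,30,0,0,-4,45],[4,-8,60,0,0,-8,45],[4,-8,60,0,0,-8,45],[4,-8,60,0,0,-8,45]]]'
python3 - <<'E'
from h import *
s=ctrl.get_state();print(s['position'],s['joint_positions'].round(3),rel((.3955,.204,.007),79))
E
```

```text
time: 29.0
position: [0.3956, 0.2063, 0.0927]
tool_rot: [-0.299, -3.119, -0.002]
ft_force: [0.2, 0.9, -0.1]
grip_width: 0.516
grip_force: 0.0
[0.3955579  0.20632662 0.09268208] [ 0.768  0.139 -1.343  2.053  0.147  1.067  0.735] (array([-1.1, -2.4, 85.7]), [array([ 0. , -0.5,  0. ]), array([ 8.000e-01,  1.000e-01, -1.799e+02])])
```

```bash
python3 -m jog '[[[-1,-2,45,0,0,0,45],[-1,-2,70,0,0,0,45],[-1,-2,80,0,0,0,45],[-1,-2,85,0,0,0,45],[-1,-2,85,0,0,0,45]]]'
python3 - <<'E'
from h import *
s=ctrl.get_state();print(s['position'],s['joint_positions'].round(3),rel((.3957,.2042,.007),79))
E
```

```text
time: 29.5
position: [0.3971, 0.2029, 0.0086]
tool_rot: [-0.3, -3.124, 0.003]
ft_force: [0.5, 0.1, 0.4]
grip_width: 0.52
grip_force: 0.0
[0.39712002 0.20288421 0.00856556] [ 0.556  0.336 -1.18   2.128  0.391  0.924  0.532] (array([1.6, 1. , 1.6]), [array([-0.1, -0.2,  0. ]), array([   0.3,   -0.2, -180. ])])
```

```bash
python3 -m jog '[[[1,1,0,0,0,0,12],[1,1,0,0,0,0,12],[1,1,0,0,0,0,12],[1,1,0,0,0,0,12],[1,1,0,0,0,0,12],[1,1,-30,0,0,0,12],[1,1,-80,0,0,0,12],[1,1,-130,0,0,0,12],[1,1,-140,0,0,0,12],[1,1,-140,0,0,0,12]]]' 15
python3 - <<'E'
from h import *
s=ctrl.get_state();print(s['position'],s['joint_positions'].round(3),rel((.556,.287,.15),-2.3))
E
```

```text
time: 30.5
position: [0.3982, 0.2034, 0.1496]
tool_rot: [0.302, 3.125, -0.009]
ft_force: [0.6, -1.1, -0.9]
grip_width: 0.243
grip_force: 15.0
[0.39816205 0.20336615 0.14956956] [ 0.864 -0.091 -1.323  1.991 -0.089  1.175  0.955] (array([-138.9,  112.3,   -0.6]), [array([-0.1,  0.4, 81.3]), array([ -0.4,  -0.1, -98.7])])
```

```bash
python3 -m jog '[[[-14,11,0,0,0,8.3,12],[-28,22,0,0,0,16.6,12],[-42,34,0,0,0,25,12],[-56,45,0,0,0,33,12],[-70,56,0,0,0,41,12],[-84,68,0,0,0,49,12],[-98,80,0,0,0,57,12],[-112,91,0,0,0,65,12],[-126,102,0,0,0,73,12],[-139,112,0,0,0,81.3,12]]]'
python3 -m jog '[[[0,0,0,0,0,0,12],[0,0,0,0,0,0,12]]]'
python3 - <<'E'
from h import *
s=ctrl.get_state();print(s['position'],s['joint_positions'].round(2))
d=grab('wrist','w9.png'); w=cloud(d)
m=(w[...,2]>.024)&(w[...,2]<.042)&(abs(w[...,0]-.556)<.08)&(abs(w[...,1]-.286)<.043)
P=w[m];r=cv2.minAreaRect((P[:,:2]*1000).astype(np.float32));print(len(P),r,P.min(0),P.max(0))
p=s['position'];m=(w[...,2]>.12)&(w[...,2]<.19)&(abs(w[...,0]-p[0])<.012)&(abs(w[...,1]-p[1])<.05); P=w[m]
print('relay',np.percentile(P[:,1],[1,99])-p[1]);print(rel((.556,.286,.045),-2.3))
E
```

```text
time: 31.5
position: [0.553, 0.2873, 0.1423]
tool_rot: [-2.263, -2.173, 0.016]
ft_force: [-0.7, -0.9, -0.1]
grip_width: 0.241
grip_force: 15.0
time: 31.7
position: [0.5522, 0.2871, 0.1437]
tool_rot: [-2.253, -2.184, 0.015]
ft_force: [-0.1, 0.5, -0.4]
grip_width: 0.241
grip_force: 15.0
[0.55216535 0.2871467  0.14368446] [ 0.17  0.46 -0.9   1.59  0.37  1.28 -0.82]
2219 ((557.3060302734375, 284.7549133300781), (62.54154968261719, 104.07100677490234), 87.70375061035156) [0.50454237 0.25185961 0.02400796] [0.61027788 0.3179527  0.03438225]
relay [-0.00598722  0.01655921]
(array([-0.5,  4.7, 99.3]), [array([-0.5,  0.2,  0.5]), array([  -0.3,   -0.8, -179.5])])
```

```bash
python3 -m jog '[[[1,5,40,0,0,0.5,12],[1,5,80,0,0,0.5,12],[1,5,97,0,0,0.5,12],[1,5,100,0,0,0.5,12],[1,5,100,0,0,0.5,12],[1,5,100,0,0,0.5,12]]]'
python3 - <<'E'
from h import *
print(rel((.5573,.288,.0175),-2.3))
E
```

```text
time: 32.35
position: [0.5594, 0.2886, 0.0486]
tool_rot: [-2.269, -2.172, 0.003]
ft_force: [-0.2, -0.4, 0.4]
grip_width: 0.244
grip_force: 15.0
(array([-0.7, -2. , 31.1]), [array([-0.1,  0. , -0.2]), array([1.000e-01, 2.000e-01, 1.798e+02])])
```

```bash
python3 -m jog '[[[-1,-2,12,0,0,0,12],[-1,-2,22,0,0,0,12],[-1,-2,27,0,0,0,12],[-1,-2,29,0,0,0,12],[-1,-2,30,0,0,0,12],[-1,-2,31,0,0,0,12],[-1,-2,31,0,0,0,12]]]'
```

```text
time: 33.05
position: [0.556, 0.2864, 0.0171]
tool_rot: [-2.269, -2.171, 0.01]
ft_force: [-3.8, -3.0, 10.1]
grip_width: 0.241
grip_force: 15.0
```

```bash
python3 -m jog '[[[0,0,-1,0,0,0,40],[0,0,-1,0,0,0,40],[0,0,-20,0,0,0,40],[0,0,-60,0,0,0,40],[0,0,-110,0,0,0,40],[0,0,-150,0,0,0,40],[0,0,-150,0,0,0,40]]]'
python3 - <<'E'
from h import *
d=grab('wrist','w10.png'); print(relay(d,(.557,.286),.03,.026,.06))
w=cloud(d)
m=(w[...,2]>.024)&(w[...,2]<.035)&(abs(w[...,0]-.556)<.08)&(abs(w[...,1]-.286)<.043)
P=w[m];print(cv2.minAreaRect((P[:,:2]*1000).astype(np.float32)))
d=grab('top'); print(relay(d,(.395,-.161),.06))
s=ctrl.get_state();print(s['position'],s['joint_positions'].round(2),rel((.392,-.157,.18),64))
E
```

```text
time: 33.75
position: [0.5599, 0.2901, 0.1736]
tool_rot: [2.268, 2.171, 0.01]
ft_force: [1.0, 0.9, -0.5]
grip_width: 0.46
grip_force: 0.0
(array([555.6, 282.4,  40.7,  20.5, -92.5, -11.5]), 995)
((557.2369995117188, 284.7559814453125), (62.478084564208984, 104.03050994873047), 87.43151092529297)
(array([ 394.5, -160.7,   40.1,   20.5,  -32.5,   -1.5]), 79)
[0.55755383 0.28762744 0.16762057] [ 0.18  0.45 -0.91  1.56  0.36  1.31 -0.82] (array([-451.5, -145.8,  -11.5]), [array([ -0.1,   0. , -66.5]), array([  0. ,   0.2, 113.5])])
```

View pics/w10.png

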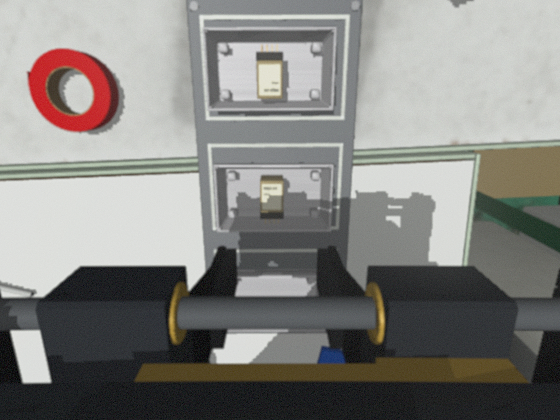

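```bash
python3 - <<'E'
from h import *
w=cloud(grab('wrist'))
for cx,cy in ((.5556,.2824),(.5592,.3903)):
    for dy in (-16,-12,-6,0,6,12,17):
        m=(w[...,2]>.02)&(abs(w[...,0]-cx)<.007)&(abs(w[...,1]-cy-dy/1000)<.002);print(dy,m.sum(),np.median(w[m][:,2]).round(4) if m.sum() else '',end=' | ')
    print()
E
```

```text
-16 21 0.0365 | -12 67 0.0369 | -6 63 0.0366 | 0 74 0.0367 | 6 71 0.0366 | 12 73 0.0368 | 17 78 0.0366 | 
-16 99 0.0369 | -12 98 0.0368 | -6 99 0.0369 | 0 103 0.0368 | 6 109 0.0364 | 12 104 0.0368 | 17 19 0.0319 |
```

```bash
python3 -m jog '[[[-46,-15,-20,0,0,-6.6,50],[-92,-30,-20,0,0,-13,50],[-138,-44,-20,0,0,-20,50],[-184,-59,-20,0,0,-26.6,50],[-230,-74,-20,0,0,-33,50],[-276,-89,-20,0,0,-40,50],[-322,-104,-20,0,0,-46.6,50],[-368,-119,-20,0,0,-53,50],[-412,-133,-15,0,0,-60,50],[-451,-146,-10,0,0,-66.5,45]]]'
python3 -m jog '[[[0,0,0,0,0,0,45],[0,0,0,0,0,0,45],[0,0,0,0,0,0,45]]]'
python3 - <<'E'
from h import *
d=grab('wrist','w11.png'); r,n=relay(d,(.394,-.16),.06); print(r,n)
g=r[:2]/1000-.003*np.array([np.cos(np.radians(r[4])),np.sin(np.radians(r[4]))])
s=ctrl.get_state();print(s['position'],s['joint_positions'].round(2),g,rel((*g,.1),r[4]+90+5))
w=cloud(d); m=(w[...,2]>.06)&(w[...,2]<.14)&(w[...,0]>.44)&(w[...,0]<.52)&(w[...,1]<-.05)&(w[...,1]>-.17); P=w[m]
if len(P): print('box min x',[ (y,P[abs(P[:,1]-y)<.01][:,0].min().round(3)) for y in (-.06,-.08,-.1,-.12) if (abs(P[:,1]-y)<.01).any()])
E
```

```text
time: 34.9
position: [0.413, -0.099, 0.1809]
tool_rot: [-0.774, -3.038, 0.006]
ft_force: [0.4, 0.4, 0.1]
grip_width: 0.545
grip_force: 0.0
time: 35.2
position: [0.4146, -0.0965, 0.1813]
tool_rot: [-0.781, -3.037, 0.005]
ft_force: [0.1, 0.1, 0.0]
grip_width: 0.517
grip_force: 0.0
[ 397.5 -163.7   41.    20.8  -32.1  -10.5] 891
[ 0.41481524 -0.09629686  0.18143884] [ 1.   -0.14 -0.76  2.   -0.1   1.25  1.34] [ 0.39495863 -0.1621058 ] (array([-14.7, -66.9,  81.7]), [array([-0.2, -0.3, -1.7]), array([ -0.4,   0.4, 178.3])])
box min x [(-0.06, np.float64(0.49)), (-0.08, np.float64(0.49)), (-0.1, np.float64(0.484)), (-0.12, np.float64(0.484))]
```

View pics/w11.png

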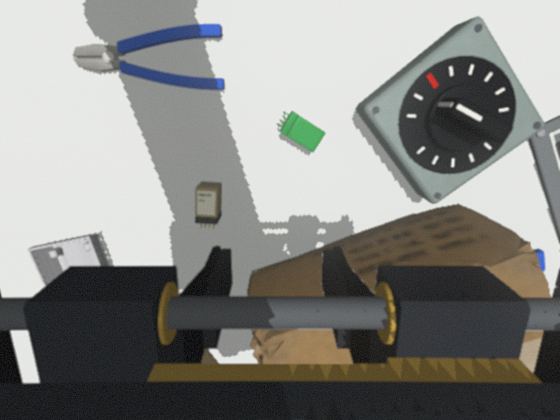

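```bash
python3 -m jog '[[[-7,-33,20,0,0,-1,45],[-15,-67,50,0,0,-1.7,45],[-15,-67,70,0,0,-1.7,45],[-15,-67,70,0,0,-1.7,45],[-15,-67,70,0,0,-1.7,45]]]'
python3 - <<'E'
from h import *
d=grab('wrist','w12.png'); r,n=relay(d,(.395,-.161),.04); print(r,n)
g=r[:2]/1000-.003*np.array([np.cos(np.radians(r[4])),np.sin(np.radians(r[4]))])
s=ctrl.get_state();print(s['position'],s['joint_positions'].round(2),g,rel((*g,.007),62))
E
```

```text
time: 35.75
position: [0.3958, -0.1624, 0.1124]
tool_rot: [-0.733, -3.05, 0.004]
ft_force: [0.7, 0.2, -0.4]
grip_width: 0.517
grip_force: 0.0
[ 397.3 -163.8   40.7   21.2  -32.9  -11.1] 1366
[ 0.39636857 -0.16274818  0.1130926 ] [ 1.05 -0.05 -0.7   2.08 -0.03  1.1   1.46] [ 0.39478114 -0.16217048] (array([  1.4,   0.3, 106.1]), [array([-0.2, -0.1,  1. ]), array([   0.2,   -0.4, -179. ])])
```

```bash
python3 -m jog '[[[1,0,45,0,0,1,45],[1,0,80,0,0,1,45],[1,0,97,0,0,1,45],[1,0,105,0,0,1,45],[1,0,105,0,0,1,45],[1,0,105,0,0,1,12],[1,0,105,0,0,1,12],[1,0,105,0,0,1,12],[1,0,105,0,0,1,12],[1,0,105,0,0,1,12]]]' 15
python3 - <<'E'
from h import *
s=ctrl.get_state();print(s['position'],s['joint_positions'].round(2))
E
```

```text
time: 36.8
position: [0.3941, -0.1639, 0.0078]
tool_rot: [-0.764, -3.044, 0.007]
ft_force: [-0.8, 0.4, 4.3]
grip_width: 0.244
grip_force: 15.0
[ 0.39411874 -0.16389676  0.0077737 ] [ 1.02  0.14 -0.71  2.18  0.13  0.86  1.31]
```

```bash
python3 -m jog '[[[0,0,-40,0,0,0,12],[0,0,-90,0,0,0,12],[0,0,-140,0,0,0,12],[0,0,-190,0,0,0,12],[0,0,-200,0,0,0,12],[0,0,-200,0,0,0,12]]]'
python3 - <<'E'
from h import *
s=ctrl.get_state();print(s['position'],s['joint_positions'].round(2),rel((.551,.183,.2),-2.3))
E
```

```text
time: 37.4
position: [0.3958, -0.1638, 0.2089]
tool_rot: [-0.765, -3.046, 0.009]
ft_force: [-0.1, 0.4, -0.3]
grip_width: 0.238
grip_force: 15.0
[ 0.3957833  -0.16375212  0.2088715 ] [ 1.09 -0.16 -0.69  1.96 -0.1   1.3   1.51] (array([ 27. , 379. ,   6.6]), [array([-0.3,  0.2, 64.1]), array([  -0.3,   -0.3, -115.9])])
```

```bash
python3 -m jog '[[[3,38,0,0,0,6.4,12],[6,76,0,0,0,13,12],[8,114,0,0,0,19,12],[11,152,0,0,0,26,12],[14,190,0,0,0,32,12],[17,228,0,0,0,38,12],[19,266,0,0,0,45,12],[22,304,0,0,0,51,12],[24,342,0,0,0,58,12],[27,379,0,0,0,64,12]]]'
python3 -m jog '[[[0,0,0,0,0,0,12],[0,0,0,0,0,0,12]]]'
cat > m.py <<'E'
from h import *
s=ctrl.get_state();p=s['position'];print(p,s['joint_positions'].round(2))
d=grab('wrist'); w=cloud(d)
m=(w[...,2]>.024)&(w[...,2]<.035)&(abs(w[...,0]-.552)<.08)&(abs(w[...,1]-.18)<.043)
P=w[m];print(len(P),cv2.minAreaRect((P[:,:2]*1000).astype(np.float32)),P.min(0),P.max(0))
m=(w[...,2]>p[2]-.02)&(w[...,2]<p[2]+.04)&(abs(w[...,0]-p[0])<.008)&(abs(w[...,1]-p[1])<.05); P=w[m]
print('relay',np.percentile(P[:,1],[1,99])-p[1])
print(rel((.551,.183,.045),-2.3))
E
python3 m.py
```

```text
time: 38.4
position: [0.5477, 0.1798, 0.2024]
tool_rot: [-2.253, -2.183, 0.014]
ft_force: [0.3, -0.0, 1.8]
grip_width: 0.245
grip_force: 15.0
time: 38.6
position: [0.5463, 0.1818, 0.203]
tool_rot: [-2.238, -2.196, 0.013]
ft_force: [-0.0, 0.0, -0.1]
grip_width: 0.246
grip_force: 15.0
[0.54629169 0.18184596 0.20297128] [ 0.51  0.35 -1.06  1.63  0.3   1.35 -0.62]
1751 ((551.5887451171875, 178.97348022460938), (62.2745475769043, 104.23922729492188), 87.38274383544922) [0.49875385 0.14604728 0.024007  ] [0.604672   0.21216764 0.03437989]
relay [-0.00556045  0.01639416]
(array([  3.8,   5.5, 158.4]), [array([-0.5,  0.2,  1. ]), array([  -0.3,   -0.8, -179. ])])
```

```bash
python3 -m jog '[[[2,6,50,0,0,1,12],[2,6,100,0,0,1,12],[2,6,140,0,0,1,12],[2,6,155,0,0,1,12],[2,6,158,0,0,1,12],[2,6,158,0,0,1,12],[2,6,158,0,0,1,12]]]'
sed -i 's/.183,.045/.1835,.017/' m.py; python3 m.py
```

```text
time: 39.35
position: [0.5551, 0.1815, 0.05]
tool_rot: [-2.269, -2.173, 0.003]
ft_force: [0.0, 0.1, -0.1]
grip_width: 0.242
grip_force: 15.0
[0.55514962 0.18149    0.04996339] [ 0.41  0.51 -0.95  1.78  0.46  1.1  -0.75]
2775 ((552.1395874023438, 190.05601501464844), (41.155242919921875, 104.2260513305664), 87.67196655273438) [0.49973712 0.16755501 0.02400365] [0.60485457 0.21250226 0.03430597]
relay [-0.00547563  0.02824402]
(array([ 1.8, -4.2, 32.9]), [array([-0.1,  0.1, -0.2]), array([1.000e-01, 1.000e-01, 1.798e+02])])
```

```bash
python3 -m jog '[[[2,-3,12,0,0,0,12],[2,-3,20,0,0,0,12],[2,-3,26,0,0,0,12],[2,-3,29,0,0,0,12],[2,-3,31,0,0,0,12],[2,-3,32,0,0,0,12],[2,-3,32,0,0,0,12]]]'
```

```text
time: 40.1
position: [0.5503, 0.1832, 0.0168]
tool_rot: [-2.267, -2.172, 0.01]
ft_force: [-4.0, -1.9, 9.2]
grip_width: 0.244
grip_force: 15.0
```

```bash
python3 -m jog '[[[0,1,-1,0,0,0,40],[0,1,-1,0,0,0,40],[0,1,-20,0,0,0,40],[0,1,-60,0,0,0,40],[0,1,-110,0,0,0,40],[0,1,-150,0,0,0,40],[0,1,-150,0,0,0,40]]]'
python3 - <<'E'
from h import *
d=grab('wrist','w13.png'); w=cloud(d)
for c in ((.552,.18),(.5556,.2824)):
    r,n=relay(d,c,.03,.026,.06); print(r,n)
    for dy in (-16,-12,-6,0,6,12,17):
        m=(w[...,2]>.02)&(abs(w[...,0]-r[0]/1000)<.007)&(abs(w[...,1]-r[1]/1000-dy/1000)<.002);print(dy,np.median(w[m][:,2]).round(4) if m.sum() else '',end=' | ')
    print()
    m=(w[...,2]>.024)&(w[...,2]<.035)&(abs(w[...,0]-.552)<.08)&(abs(w[...,1]-c[1])<.043)
    P=w[m];print(cv2.minAreaRect((P[:,:2]*1000).astype(np.float32)))
d=grab('top'); wt=cloud(d)
m=(wt[...,2]>.070)&(wt[...,2]<.095)&(abs(wt[...,0]-.425)<.04)&(abs(wt[...,1]-.065)<.04); P=wt[m]
if len(P): print('bar',len(P),cv2.minAreaRect((P[:,:2]*1000).astype(np.float32)))
s=ctrl.get_state();print(s['position'],s['joint_positions'].round(2),rel((.4255,.065,.17),34.2-90))
E
```

```text
time: 40.8
position: [0.5556, 0.186, 0.173]
tool_rot: [2.265, 2.172, 0.007]
ft_force: [1.7, 0.6, -0.1]
grip_width: 0.461
grip_force: 0.0
[549.5 179.   41.1  20.5 -92.5 -11.4] 979
-16 0.0347 | -12 0.0369 | -6 0.0366 | 0 0.0369 | 6 0.0368 | 12 0.0367 | 17 0.0366 | 
((551.5817260742188, 179.30728149414062), (61.67182922363281, 104.2955093383789), 87.543701171875)
[555.4 282.2  39.9  20.  -92.4 -11.8] 1261
-16 0.0363 | -12 0.0368 | -6 0.0366 | 0 0.0368 | 6 0.0368 | 12 0.0368 | 17 0.0366 | 
((557.0618896484375, 284.7815856933594), (61.10051345825195, 104.2748794555664), 87.56273651123047)
[0.55291144 0.18389831 0.16758603] [ 0.48  0.39 -1.04  1.67  0.34  1.29 -0.67] (array([-124.2, -122.2,   -1.9]), [array([-0.1,  0.2, 53.4]), array([-2.000e-01, -1.000e-01, -1.266e+02])])
```

All three relays are flat in their trays. Now the dial.

```bash
python3 -m jog '[[[-12,-12,0,0,0,-8.5,60],[-24,-24,0,0,0,-17,60],[-36,-36,0,0,0,-25.5,60],[-48,-48,0,0,0,-34,60],[-60,-60,0,0,0,-42.5,60],[-72,-72,0,0,0,-51,60],[-84,-82,0,0,0,-59.5,60],[-96,-94,0,0,0,-68,60],[-110,-108,0,0,0,-76.5,60],[-124,-122,0,0,0,-85,60]]]'
python3 -m jog '[[[0,0,0,0,0,-8.5,60],[0,0,0,0,0,-17,60],[0,0,0,0,0,-25.5,60],[0,0,0,0,0,-34,60],[0,0,0,0,0,-41.6,45],[0,0,0,0,0,-41.6,45],[0,0,0,0,0,-41.6,45]]]'
cat > dial.py <<'E'
from h import *
def bar(d):
    w=cloud(d); m=(w[...,2]>.072)&(w[...,2]<.088)&(abs(w[...,0]-.425)<.035)&(abs(w[...,1]-.065)<.035); P=w[m]
    if len(P)<30: return None
    (x,y),(a,b),t=cv2.minAreaRect((P[:,:2]*1000).astype(np.float32))
    if b>a: t+=90
    return len(P),round(x,1),round(y,1),round(a,1),round(b,1),round(t,1)
E
python3 - <<'E'
from dial import *
s=ctrl.get_state();print(s['position'],s['joint_positions'].round(2))
d=grab('wrist','w14.png'); print(bar(d),bar(grab('top'))); print(rel((.4255,.065,.066),124.2))
E
```

```text
time: 41.9
position: [0.4285, 0.069, 0.1648]
tool_rot: [-0.389, -3.106, 0.008]
ft_force: [-0.6, -0.6, -1.3]
grip_width: 0.693
grip_force: 0.0
time: 42.6
position: [0.4289, 0.0694, 0.1651]
tool_rot: [0.729, -3.043, 0.002]
ft_force: [0.6, -0.4, 0.1]
grip_width: 0.543
grip_force: 0.0
[0.42892908 0.06939708 0.16512007] [ 1.   -0.13 -1.12  1.99 -0.13  1.22  1.96]
(1211, 427.0, 61.9, 48.2, 14.0, 34.5) None
(array([ 4.2, -2.3, 99.5]), [array([ 0.1, -0.7, -7.2]), array([ -1. ,  -0.2, 172.8])])
```

View pics/w14.png

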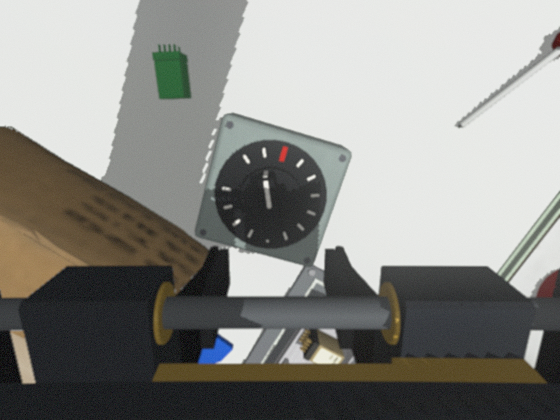

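The pointer's white line (267,190) points up-picture, one mark counter-clockwise of the red mark (284,155). That means −1 click, so 10 clicks (240°) clockwise are needed.

```bash
python3 -m jog '[[[2,-4,30,0,0,-4,45],[3,-5,60,0,0,-7.5,45],[3,-5,60,0,0,-7.5,40],[3,-5,60,0,0,-7.5,40]]]'
python3 - <<'E'
from dial import *
s=ctrl.get_state();print(s['position'],s['joint_positions'].round(2))
d=grab('wrist'); print(bar(d)); print(rel((.4265,.0625,.066),124.3))
E
```

```text
time: 43.1
position: [0.4284, 0.0636, 0.1061]
tool_rot: [0.928, -2.989, -0.001]
ft_force: [-0.1, 1.1, 0.4]
grip_width: 0.471
grip_force: 0.0
[0.42841901 0.06356349 0.10606051] [ 0.99 -0.   -1.18  2.06 -0.    1.09  1.99]
(1903, 427.1, 61.8, 48.4, 13.8, 34.8)
(array([ 2.5,  0.7, 40.9]), [array([ 0.1, -0.6,  0.2]), array([   0.9,    0.2, -179.8])])
```

```bash
python3 -m jog '[[[2,1,25,0,0,0,40],[2,1,38,0,0,0,40],[2,1,41,0,0,0,40],[2,1,41,0,0,0,8],[2,1,41,0,0,0,8],[2,1,41,0,0,0,8],[2,1,41,0,0,0,8],[2,1,41,0,0,0,8],[2,1,41,0,0,0,8]]]' 25
python3 -m jog '[[[0,0,0,0,0,6,8],[0,0,0,0,0,12,8],[0,0,0,0,0,18,8],[0,0,0,0,0,24,8]]]'
python3 -c "
from h import *
s=ctrl.get_state();print(s['joint_positions'].round(2),s['torque'])"
```

```text
time: 44.05
position: [0.4267, 0.0624, 0.0654]
tool_rot: [0.931, -2.99, 0.003]
ft_force: [-0.1, -1.7, 4.5]
grip_width: 0.157
grip_force: 25.0
time: 44.45
position: [0.4264, 0.0631, 0.0654]
tool_rot: [0.282, -3.119, 0.005]
ft_force: [0.3, -0.5, 5.3]
grip_width: 0.157
grip_force: 25.0
[ 0.91  0.09 -1.13  2.11  0.1   1.    1.47] [0.23734224 0.12294561 0.04515444]
```

```bash
python3 -m jog '[[[0,0,0,0,0,8,8],[0,0,0,0,0,16,8],[0,0,0,0,0,24,8],[0,0,0,0,0,32,8],[0,0,0,0,0,40,8],[0,0,0,0,0,48,8],[0,0,0,0,0,56,8],[0,0,0,0,0,64,8],[0,0,0,0,0,72,8],[0,0,0,0,0,80,8]]]'
python3 -c "
from h import *
s=ctrl.get_state();T=R.from_rotvec(s['tool_rot']).as_matrix();print(s['joint_positions'].round(2),np.degrees(np.arctan2(T[1,1],T[0,1])))"
```

```text
time: 45.45
position: [0.4275, 0.0649, 0.0654]
tool_rot: [-1.792, -2.574, 0.007]
ft_force: [2.8, 4.1, 0.7]
grip_width: 0.16
grip_force: 25.0
[ 0.79  0.07 -1.02  2.11  0.07  1.    0.09] 20.31147283659854
```

```bash
python3 -m jog '[[[0,0,0,0,0,8,8],[0,0,0,0,0,16,8],[0,0,0,0,0,24,8],[0,0,0,0,0,32,8],[0,0,0,0,0,40,8],[0,0,0,0,0,48,8],[0,0,0,0,0,56,8],[0,0,0,0,0,64,8],[0,0,0,0,0,72,8],[0,0,0,0,0,80,8]]]'
python3 -m jog '[[[0,0,0,0,0,8,8],[0,0,0,0,0,16,8],[0,0,0,0,0,24,8],[0,0,0,0,0,32,8],[0,0,0,0,0,40,8],[0,0,0,0,0,48,8],[0,0,0,0,0,54,8],[0,0,0,0,0,55,8],[0,0,0,0,0,55,8]]]'
python3 -c "
from h import *
s=ctrl.get_state();T=R.from_rotvec(s['tool_rot']).as_matrix();print(s['joint_positions'].round(2),np.degrees(np.arctan2(T[1,1],T[0,1])))"
```

```text
time: 46.45
position: [0.4295, 0.0642, 0.0655]
tool_rot: [3.032, 0.821, -0.004]
ft_force: [8.4, 2.1, -5.4]
grip_width: 0.159
grip_force: 25.0
time: 47.35
position: [0.4295, 0.0627, 0.0655]
tool_rot: [3.067, -0.665, -0.003]
ft_force: [7.7, -1.0, -4.9]
grip_width: 0.157
grip_force: 25.0
[ 0.67  0.06 -0.88  2.12  0.06  0.99 -2.24] -114.45937783427854
```

```bash
python3 -m jog '[[[0,0,0,0,0,1,40],[0,0,0,0,0,1,40],[0,0,0,0,0,1,40],[0,0,-30,0,0,1,40],[0,0,-80,0,0,1,40],[0,0,-110,0,0,1,40],[0,0,-110,0,0,1,40]]]'
python3 - <<'E'
from dial import *
d=grab('wrist','w15.png'); print(bar(d))
E
```

```text
time: 48.05
position: [0.4299, 0.0636, 0.1788]
tool_rot: [3.059, -0.689, -0.002]
ft_force: [0.1, 0.4, -0.0]
grip_width: 0.458
grip_force: 0.0
(1078, 428.3, 62.0, 14.0, 48.7, 155.0)
```

View pics/w15.png

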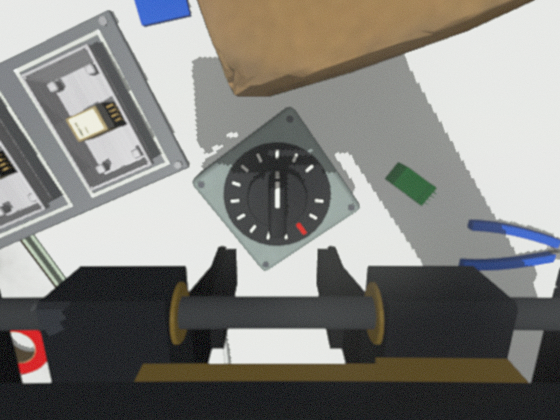

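The bar is at 155°, as expected: the white line (277,185) is 215° clockwise of the red mark (301,229), which is nine clicks. Last check with the arm aside.

```bash
python3 -m jog '[[[0,50,-20,0,0,0,40],[0,100,-40,0,0,0,40],[0,150,-60,0,0,0,40],[0,200,-60,0,0,0,40],[0,250,-60,0,0,0,40],[0,250,-60,0,0,0,40]]]'
python3 - <<'E'
from dial import *
d=grab('top','t9.png'); print(bar(d),ctrl.get_state()['position'])
cv2.imwrite('pics/t9c.png',cv2.resize(d['image'][140:275,145:420],(800,393),interpolation=cv2.INTER_CUBIC)[:,:,::-1])
E
```

```text
time: 48.7
position: [0.3204, -0.1661, 0.2345]
tool_rot: [3.06, -0.694, -0.024]
ft_force: [0.8, 0.5, 0.2]
grip_width: 0.462
grip_force: 0.0
(76, 425.4, 64.8, 13.6, 47.2, 155.0) [ 0.31926503 -0.16817468  0.23444456]
```

View pics/t9c.png

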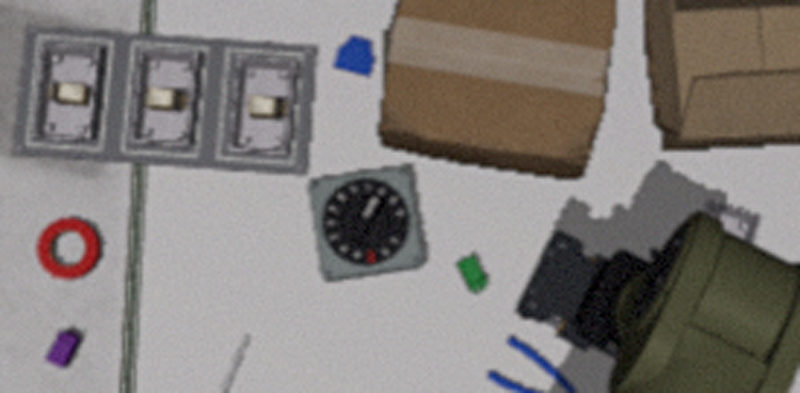

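All three trays sit squarely in their bays with a relay in each, the dial pointer is at +9, and the rest is undisturbed. Handing in.

```bash
python3 -c "
from bench import ctrl
print(ctrl.close_job())"
```

```text
the job is handed in; nothing more can be done
None
```

I kitted all three relays, one to a tray in each of the three bays, left the fourth tray nested, turned the dial to nine clicks past home, let go, and handed the job in; I don't have the verdict.

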